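# Tip the box cutter out of the tall tool pot

### The arm

A 6-joint arm with a two-finger parallel gripper is mounted at the origin on a cart in front of the work surface, level with it; the furniture and walls round the work are solid. World frame = base frame: x ahead of the robot, y to its left, z up, the work surface at z = 0. Lengths are in m, angles in rad, forces in N, time in s.
With the tool pointing down it reaches from about 0.4 to 0.825 m from the base axis. Payload 7 kg.
Tool frame: the origin (TCP) lies midway between the tips of the shut fingers; the grasp point (between the pads) lies 19 mm behind it; z points along the fingers, y is the line along which they close (so a half turn about z gives the same grasp; the last joint's range is limited). The gripper opens to 88 mm and grips with 3 to 60 N. Pads are 19 mm wide; open, the fingers measure 130 mm over their backs; the gripper's body (78 mm by 193 mm) begins 47 mm behind the grasp point.
Start: joints at [1.494, 0.359, 0.012, 0, -1.224, -0.288], TCP at [0.241, 0.631, 0.19] pointing down, gripper open.
Joint ranges: [-3.07, 3.07], [-1.43, 2.12], [-1.02, 1.25], [-3.03, 1.67], [-3.05, -0], [-3.03, 3.03]. Speed limits (rad/s): [2.39, 2.39, 3.01, 3.14, 3.14, 3.14].

### API

Orientations are given as [roll, pitch, yaw] about the fixed x, y, z axes, in that order (R = Rz(yaw) Ry(pitch) Rx(roll)).
In Python, from station import monitor, viewer, arm gives the robot as it stands.
- The arm moves only by the tool move_arm, never from a script. Its argument "deltas" is a list that holds one entry, the list of rows, each a list of 7 numbers: the turn, a rotation vector about the tool's x, y, z in degrees, then the shift along the tool's x, y, z in m, then the finger opening in m, from 0 to 0.0876. A call has 1 to 12 rows; each row is the pose to reach, as a shift and turn from the pose commanded when the call began, along the tool's axes at that moment; what a row does not reach only later rows make up. A row lasts 1/12 s, in which the tool goes at most 41.7 mm and 7.16 degrees, less where a joint would pass 70% of its speed; a pose out of reach is approached as far as the arm can. A call with a gripper value outside its range is refused whole. The fingers move at their own pace and stop on an object; "force" is the grip in N (left out, the last holds). Time passes only in rows, so rows that repeat a pose let the fingers close. It gives the time, the measured TCP pose, the force and the opening at its end, in the units of the state.
- monitor.get_state(): the state, without advancing time (a new reading comes with each control period).
- viewer.grab_frame(name): name is "side" or "top"; returns a dict with "frame" (400x640x3 uint8, blue, green, red), "vfov" (degrees; the focal length in pixels is half the picture's height over the tangent of half this angle, whatever the lens; pixels are square), "cx", "cy" (the principal point, pixels), "xyz" and "orientation" of the camera in the world. Camera axes: x right, y down, z forward; pixel columns grow to the right and rows downward; lengths in m; the calibration is good to about 2 mm. A picture is of the moment at which its call begins. There is no depth.
- arm.job_done(): hands the job in, once; it reports no verdict.
The state is a dict: "t": time; "q": joint angles; "qd": joint speeds; "joint_efforts": joint torques, N m; "eef_pos": TCP position; "ee_rot": TCP orientation; "force": force on the tool from outside, world axes, zero at the start; "moment": the same for the moment, N m; "width": finger opening in m.
Only numpy, scipy, OpenCV 4.12 (cv2) and the standard library are available. Lean on these libraries where they do the work, as an engineer would, in place of code of your own. Each camera call takes 0.05 s, during which the arm holds its last target. There are 200 camera calls.

### The job

The yellow box cutter has dropped to the bottom of the tall narrow tool pot, too deep for fingers. Tip the pot until the cutter slides out and lies flat in the wide empty bay of the grey tool tray, keeping the mouth low over the tray so that it slides in gently rather than drops, then stand the pot upright again where it stood. Do not let the pot topple or fall, and leave the other things alone.

Things in the scene. Friction and masses are not known exactly. Their poses are not given: they have to be found in the camera images.
- pot: tall square wooden tool pot with two blue bands and a black weighted foot, open at the top; 44 x 44 mm outside, 190 mm tall, walls 4 mm, inside 36 x 36 mm, inner floor 10 mm above the underside; 0.32 kg give or take 25 percent, balance point about 60 mm above the underside. Stands loose on the worktop. Origin: centre of its underside; z runs up to the mouth; x and y are normal to its flat sides
- pot_mouth (a point): centre of the pot's mouth, 190 mm above its underside; axes as the pot's
- cutter: yellow snap-blade box cutter, blade drawn in, 131 x 18 x 14 mm, 0.08 kg, at first leaning upright at the bottom of the pot, its top about 50 mm below the rim. Origin: middle of its flat underside; x along its length, z out of its flat back. It slides on wood and on the tray with a friction coefficient of about 0.5 to 0.72 (so it may need the pot up to 36 degrees past level before it moves)
- tray: grey painted tool tray, fixed to the worktop, 176 mm (x) by 300 mm (y), walls 26 mm high and 4 mm thick, floor 4 mm thick. A divider along y at x = +34 mm parts a wide empty bay with black liner (x -84 to +32 mm, y -146 to +146 mm) from a narrow bay that holds a marker and a bundle of pegs. Origin: centre of its underside
- tray_bay (a point): centre of the floor of the tray's wide bay, 26 mm to the -x side of the tray's centre, 5 mm above the worktop; axes as the tray's
- marker_blue: blue felt marker, 126 mm long, 18 mm thick, lying in the narrow bay of the tray; bystander. Origin: middle of its underside
- ticket_pad: white pad of tickets, 60 x 85 x 19 mm, on the worktop; bystander. Origin: centre of its underside
- stapler: red desk stapler, 120 x 32 x 44 mm, on the worktop; bystander. Origin: centre of its underside
- tape_roll: brown roll of packing tape lying flat, 79 mm across, 37 mm high; bystander. Origin: centre of its underside
- tape_dispenser: black weighted bench tape dispenser, 135 x 46 x 74 mm; bystander. Origin: centre of its underside
- mug: navy mug, 68 x 90 x 62 mm, standing to the right of the tray; bystander. Origin: centre of its underside
- pegs: small bundle of wooden pegs, 62 x 15 x 11 mm, lying in the narrow bay of the tray; bystander. Origin: middle of its underside

How it is judged:
By the outcome, as a careful person would: the job done as asked, in the order asked, and still so for the second after the job is handed in, with the robot touching nothing.
It also fails if it takes over 72 s, if anything falls off the work surface, if the arm or the gripper's body presses on something with over 40 N, if the wrist force passes 120 N, or if a joint passes its speed limit or range.

## Working session

There is one attempt and no reset: what is moved stays moved. The work goes in short steps, Python scripts to look and compute and a tool call to move; the robot and the scene stay as the last step left them, time stands still between calls to the robot, and variables do not carry over. Pictures are saved under pics/ and viewed, on a budget of 10 in all, crops included, one or two more only if the job needs it, and the job is handed in when it is done.

Besides the shell and the picture viewer there is one more tool, called after "Emit:" as name(argument=value, ...) on one line, values as JSON. move_arm: Moves the arm, as the interface text tells. Its arguments: {"type":"object","properties":{"deltas":{"type":"array","items":{"type":"array","items":{"type":"array","items":{"type":"number"}}}},"force":{"type":"number"}},"required":["deltas"]}

```bash
ls; mkdir -p pics
python3 - <<'E'
from station import monitor, viewer, arm
import cv2,json
s=monitor.get_state();print(s)
for n in("side","top"):
    f=viewer.grab_frame(n);cv2.imwrite(f"pics/{n}0.png",f.pop("frame"));print(n,f)
E
```

```text
pics
{'t': 0.0, 'q': array([ 1.49412280e+00,  3.59410849e-01,  1.10575099e-02, -3.66703923e-04,
       -1.22409981e+00, -2.88107184e-01]), 'qd': array([-0.00035471, -0.0006112 , -0.00126068,  0.0019451 , -0.00098197,
        0.00053635]), 'joint_efforts': array([-6.50894999e-04, -5.82721961e+01,  2.93045551e+01,  6.99691460e+00,
        6.80463592e-03, -1.75280138e-04]), 'eef_pos': array([0.24062535, 0.63005888, 0.18870368]), 'ee_rot': array([ 3.13990616e+00, -1.40301191e-04, -3.64905485e-01]), 'force': array([-0.01018873,  0.27302616, -0.06306483]), 'moment': array([-0.0114915 , -0.01746553,  0.03226901]), 'width': 0.08761114445309978}
side {'vfov': 49.446436178640184, 'cx': 325.7398459990544, 'cy': 199.33977150435135, 'xyz': array([-0.19951938, -0.904645  ,  0.90421615]), 'orientation': array([-2.17034581,  0.00264289, -0.61716504])}
top {'vfov': 57.19321179694003, 'cx': 322.38527275828113, 'cy': 199.84563831768503, 'xyz': array([0.2557575 , 0.01952453, 1.53423181]), 'orientation': array([-3.00232765e+00,  1.06523443e-03, -1.59892396e+00])}
```

View pics/side0.png

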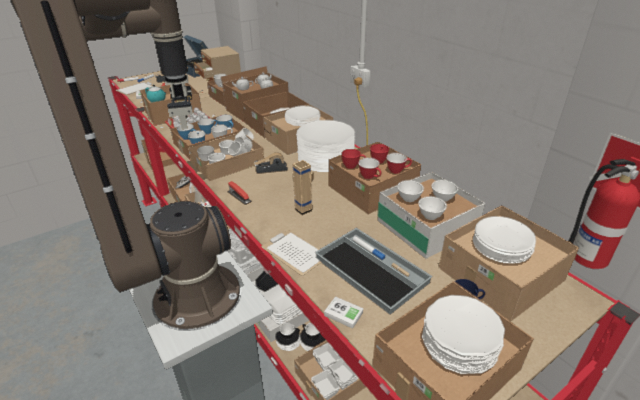

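View pics/top0.png

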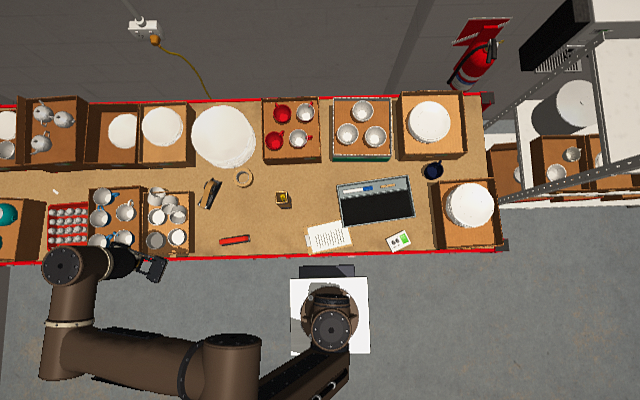

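Side view: the pot stands at about (303,188), with the tray at (373,267) and its bay on the near side. Top view: pot at (283,200), tray at (375,201). Next I'll take enlarged crops.

```bash
python3 - <<'E'
import cv2,numpy as np
s=cv2.imread('pics/side0.png');t=cv2.imread('pics/top0.png')
a=cv2.resize(s[150:225,280:330],None,fx=8,fy=8,interpolation=cv2.INTER_CUBIC) #400x600
b=cv2.resize(t[180:215,265:305],None,fx=10,fy=10,interpolation=cv2.INTER_CUBIC) #400x350
c=cv2.resize(t[165:240,325:425],None,fx=4,fy=4,interpolation=cv2.INTER_CUBIC)[:250] #400
o=np.zeros((600,800,3),np.uint8);o[:,:400]=a;o[:350,400:]=b;o[350:,400:]=c
cv2.imwrite('pics/c1.png',o)
E
cat > h.py <<'E'
import numpy as np,cv2
from scipy.spatial.transform import Rotation as R
from scipy.optimize import least_squares
C={'side':dict(vfov=49.446436178640184,c=(325.7398459990544,199.33977150435135),p=np.array([-0.19951938,-0.904645,0.90421615]),o=[-2.17034581,0.00264289,-0.61716504]),
'top':dict(vfov=57.19321179694003,c=(322.38527275828113,199.84563831768503),p=np.array([0.2557575,0.01952453,1.53423181]),o=[-3.00232765,1.06523443e-03,-1.59892396])}
def ray(n,u,v):
    k=C[n];f=200/np.tan(np.radians(k['vfov']/2))
    d=R.from_euler('xyz',k['o']).apply([(u-k['c'][0])/f,(v-k['c'][1])/f,1]);return k['p'],d/np.linalg.norm(d)
def onz(n,u,v,z):
    p,d=ray(n,u,v);return p+d*(z-p[2])/d[2]
def proj(n,X):
    k=C[n];f=200/np.tan(np.radians(k['vfov']/2))
    c=R.from_euler('xyz',k['o']).inv().apply(np.atleast_2d(X)-k['p']);return c[:,:2]/c[:,2:]*f+k['c']
def tri(a,b):
    (p,d),(q,e)=ray('side',*a),ray('top',*b)
    s=np.linalg.lstsq(np.c_[d,-e],q-p,rcond=None)[0];x,y=p+s[0]*d,q+s[1]*e
    return (x+y)/2,np.linalg.norm(x-y)
E
```

```text
(no output)
```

View pics/c1.png

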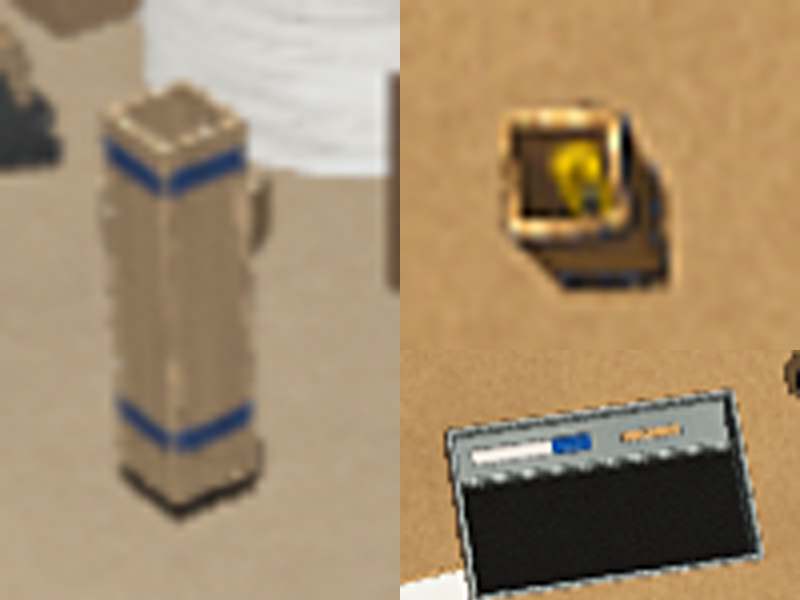

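The crops show the pot rim (side crop) at left (103,120), near (167,170), right (246,128) and far (182,80), and the foot's near corner at (180,520). The tray rim corners show in the top crop at (447,432), (733,392), (762,556) and (475,598).

Run:
```python
from h import *
S=lambda x,y:(280+(x+.5)/8-.5,150+(y+.5)/8-.5)
T=lambda x,y:(265+(x-400+.5)/10-.5,180+(y+.5)/10-.5)
Y=lambda x,y:(325+(x-400+.5)/4-.5,165+(y-350+.5)/4-.5)
# rim corners: side left/far/right/near ; top: side camera at -x-y. left=(-x,+y)? top img up=+x,left=+y
sd=dict(near=S(167,170),left=S(103,120),right=S(246,128),far=S(182,80))
tp=dict(left=T(507,237),far=T(503,110),right=T(630,106),near=T(636,232))
for k in sd: print(k,*tri(sd[k],tp[k]))
sf=dict(near=S(180,520),left=S(120,466),right=S(262,482))
for k in sf: print('foot',k,onz('side',*sf[k],0))
for a in ((567,290),(670,284)): print('foottop',onz('top',*T(*a),0))
tt=[Y(447,432),Y(733,392),Y(762,556),Y(475,598)]
for a in tt: print('tray',onz('top',*a,.026))
ts=[(353,231),(430,276),(396,307),(316,262)]
print([tri(s,t) for s,t in zip(ts,tt)])
c=np.array([onz('top',*a,.026) for a in tt]);print(c.mean(0),np.linalg.norm(np.roll(c,1,0)-c,axis=1))
for u,v in((328,238),(308,228),(349,226),(352,245),(398,240),(433,170)):print(onz('top',u,v,0.01))
```

```text
near [0.43897759 0.14284091 0.18074219] 0.0019038456710102755
left [0.43815553 0.19073397 0.18221303] 0.001659971274509078
right [0.48317741 0.14543221 0.18491641] 0.004166320403378877
far [0.48251231 0.19269324 0.18641392] 0.004690751571982346
foot near [ 4.41775678e-01  1.46786217e-01 -1.11022302e-16]
foot left [0.44201341 0.19680676 0.        ]
foot right [0.48696937 0.14955336 0.        ]
foottop [0.43868846 0.18923027 0.        ]
foottop [0.4400058  0.14584645 0.        ]
tray [ 0.52750791 -0.0449371   0.026     ]
tray [ 0.56154827 -0.34579062  0.026     ]
tray [ 0.38854482 -0.36525263  0.026     ]
tray [ 0.35362789 -0.06790053  0.026     ]
[(array([ 0.52556154, -0.04280135,  0.01162801]), np.float64(0.010448337374499005)), (array([ 0.56013797, -0.34458397,  0.02722753]), np.float64(0.0028191544091114187)), (array([ 0.39443523, -0.36939782,  0.02722086]), np.float64(0.01459484440815616)), (array([ 0.35496943, -0.06955235, -0.01546032]), np.float64(0.0030770226932962637))]
[ 0.45780722 -0.20597022  0.026     ] [0.1753898  0.30277315 0.17409469 0.29939516]
[ 0.30947453 -0.00358792  0.01      ]
[0.35310462 0.07814331 0.01      ]
[ 0.35660057 -0.09227371  0.01      ]
[ 0.27797103 -0.10164749  0.01      ]
[ 0.2931122 -0.2923853  0.01     ]
[ 0.58390579 -0.45752193  0.01      ]
```

Emit:
move_arm(deltas=[[[0,0,0,0,0,-0.2,0.0876],[0,0,0,0,0,-0.2,0.0876],[0,0,0,0,0,-0.2,0.0876],[0,0,0,0,0,-0.2,0.0876],[0,0,0,0,0,-0.2,0.0876],[0,0,0,0,0,-0.2,0.0876],[0,0,0,0,0,-0.2,0.0876]]])

```text
t: 0.68
eef_pos: [0.2409, 0.6312, 0.392]
ee_rot: [-3.138, 0.001, -0.365]
force: [0.1, -0.4, -0.3]
width: 0.0879
```

```bash
cat > log.py <<'E'
from station import monitor
import json
s=monitor.get_state();r=[list(map(float,s[k])) for k in('q','eef_pos','ee_rot')]
open('log.jsonl','a').write(json.dumps(r)+'\n')
print(round(s['t'],2),[[round(x,4) for x in a] for a in r],s['force'].round(1),s['width'])
E
python3 log.py
```

```text
0.68 [[1.494, 0.3106, 0.3868, 0.0001, -1.643, -0.2881], [0.2409, 0.6312, 0.392], [-3.1377, 0.0011, -0.3648]] [ 0.1 -0.4 -0.3] 0.08792592384337038
```

Emit:
move_arm(deltas=[[[30,15,20,0,0,0.05,0.0876],[30,15,20,0,0,0.05,0.0876],[30,15,20,0,0,0.05,0.0876],[30,15,20,0,0,0.05,0.0876],[30,15,20,0,0,0.05,0.0876],[30,15,20,0,0,0.05,0.0876],[30,15,20,0,0,0.05,0.0876]]])

```text
t: 1.27
eef_pos: [0.2397, 0.6273, 0.3353]
ee_rot: [-2.577, -0.159, -0.77]
force: [0.6, -1.2, -0.8]
width: 0.0881
```

```bash
python3 log.py
```

```text
1.27 [[1.7787, 0.0369, -0.468, 0.6813, -0.9667, -1.3011], [0.2397, 0.6273, 0.3353], [-2.5773, -0.1591, -0.7699]] [ 0.6 -1.2 -0.8] 0.08810089109104477
```

Emit:
move_arm(deltas=[[[-30,0,0,0.1,0.1,-0.05,0.0876],[-30,0,0,0.1,0.1,-0.05,0.0876],[-30,0,0,0.1,0.1,-0.05,0.0876],[-30,0,0,0.1,0.1,-0.05,0.0876],[-30,0,0,0.1,0.1,-0.05,0.0876],[-30,0,0,0.1,0.1,-0.05,0.0876]]])

```text
t: 1.77
eef_pos: [0.2366, 0.4811, 0.3427]
ee_rot: [-3.104, -0.155, -0.771]
force: [0.5, 0.1, -0.6]
width: 0.0877
```

```bash
python3 log.py
```

```text
1.77 [[1.5911, 0.081, -0.0745, 0.1365, -1.5001, -0.8043], [0.2366, 0.4811, 0.3427], [-3.1035, -0.1554, -0.7715]] [ 0.5  0.1 -0.6] 0.08772367407492218
```

```bash
cat > kin.py <<'E'
import numpy as np,json
from scipy.spatial.transform import Rotation as R
from scipy.optimize import least_squares
E=lambda a,t:R.from_euler(a,t)
def fk(q,p,s):
    r=E('z',q[0]);x=r.apply([p[0],p[1],p[2]])
    r=r*E('y',q[1]);x=x+r.apply([p[3],0,p[4]])
    r=r*E('y',s[0]*q[2]);x=x+r.apply([p[5],0,p[6]])
    r=r*E('x',s[1]*q[3])*E('y',-q[4])*E('x',s[2]*q[5]);x=x+r.apply([p[7],0,0])
    return x,r*R.from_rotvec(p[8:11])
S0=[1.49412280,.359410849,.0110575,-.000366704,-1.22409981,-.288107184],[.24062535,.63005888,.18870368],[3.13990616,-1.403e-4,-.364905485]
D=[S0]+[json.loads(l) for l in open('log.jsonl')]
def res(p,s):
    o=[]
    for q,x,e in D:
        X,r=fk(q,p,s);o+=[X-x,.3*(R.from_euler('xyz',e).inv()*r).as_rotvec()]
    return np.concatenate(o+[1e-4*p[:8]])
def fit():
    best=None
    for s in [(a,b,c) for a in(1,-1) for b in(1,-1) for c in(1,-1)]:
      for t in range(4):
        p0=np.r_[0,-.15,.3,0,.45,.4,0,.25,(E('y',np.pi/2)*E('z',t*np.pi/2)).as_rotvec()]
        f=least_squares(res,p0,args=(s,))
        if best is None or f.cost<best[0]: best=(f.cost,s,f.x,f.fun)
    return best
lo=np.array([-3.07,-1.43,-1.02,-3.03,-3.05,-3.03]);hi=np.array([3.07,2.12,1.25,1.67,0,3.03])
def ik(x,r,P,q0):
    p,s=P
    f=least_squares(lambda q:np.r_[(fk(q,p,s)[0]-x)*3,(r.inv()*fk(q,p,s)[1]).as_rotvec()],np.clip(q0,lo+.01,hi-.01),bounds=(lo,hi))
    return f.x,np.sqrt(2*f.cost)
E
python3 -c "
from kin import *
b=fit();print(b[0],b[1],b[2].round(4));print(b[3][:-8].round(4).reshape(-1,6))"
```

```text
0.0014471783475532192 (-1, -1, -1) [-0.0885 -0.1875  0.2186  0.2197  0.5496  0.3504  0.0424  0.3728 -1.2092
  1.2092 -1.2092]
[[-0.0037  0.0073  0.0146 -0.      0.     -0.    ]
 [-0.0051 -0.0112 -0.021   0.     -0.      0.    ]
 [ 0.0196 -0.0121 -0.019   0.     -0.      0.    ]
 [-0.0086  0.0202  0.0254  0.     -0.      0.    ]]
```

```bash
python3 - <<'E'
s=open('kin.py').read()
s=s.replace("""r=r*E('x',s[1]*q[3])*E('y',-q[4])*E('x',s[2]*q[5]);x=x+r.apply([p[7],0,0])""",
"""r=r*E('x',s[1]*q[3]);x=x+r.apply([0,p[11],p[12]])
    r=r*E('y',-q[4])*E('x',s[2]*q[5]);x=x+r.apply([p[7],0,0])""")
s=s.replace("as_rotvec()]\n        f=","as_rotvec(),0,0]\n        f=").replace("1e-4*p[:8]","2e-3*p[[0,3,6,12]],1e-4*p[:8]")
open('kin.py','w').write(s)
E
python3 -c "
from kin import *
b=fit();print(b[0],b[1],b[2].round(4));print(b[3][:-12].round(4).reshape(-1,6))"
```

```text
3.94272254261985e-09 (-1, -1, -1) [ 0.      0.      0.1988 -0.      0.6016  0.4636  0.      0.4149 -1.2092
  1.2092 -1.2092 -0.1918 -0.    ]
[[ 0.  0.  0. -0.  0. -0.]
 [ 0. -0. -0.  0. -0.  0.]
 [ 0. -0.  0.  0. -0.  0.]
 [-0.  0. -0.  0. -0.  0.]]
```

```bash
cat > plan.py <<'E'
from kin import *
b=fit();P=(b[2],b[1])
al=np.radians(25);H=.08;POT=np.array([.462,.170]);YP=np.radians(2);YT=np.radians(6.5)
TC=np.array([.458,-.206])
def tray(x,y,z):return np.r_[TC+R.from_euler('z',YT).as_matrix()[:2,:2]@[x,y],z]
SG=1
def rel():
    z=np.array([0,-np.cos(al),-np.sin(al)]);y=np.array([SG,0,0.]);return R.from_matrix(np.c_[np.cross(y,z),y,z]),np.array([0,0,H])+.019*z
def tool(po,pr):
    r,x=rel();return po+pr.apply(x),pr*r
def pot(x,r): # tool->pot
    rr,xx=rel();pr=r*rr.inv();return x-pr.apply(xx),pr
def potup(dz,dback=0):
    pr=R.from_euler('z',YP);x,r=tool(np.r_[POT,dz],pr);return x-dback*r.as_matrix()[:,2],r
def pour(phi,ty,zm,tx=-.026):
    # lower mouth edge (pot y=-.022, z=.19 -> under when tilted) at tray (tx,ty,zm); phi deg past level
    pr=R.from_euler('z',YT)*R.from_euler('x',np.radians(90+phi))
    po=tray(tx,ty,zm)-pr.apply([0,-.022,.19]);return tool(po,pr)
def pourl(phi,ty,zm,tx=-.026):
    pr=R.from_euler('z',YT)*R.from_euler('x',np.radians(90+phi))
    e=min([-.022,.022],key=lambda y:pr.apply([0,y,.19])[2])
    return tool(tray(tx,ty,zm)-pr.apply([0,e,.19]),pr)
def joints(q):
    p,s=P;r=E('z',q[0])*E('y',q[1]);e=np.r_[0,0,p[2]]+r.apply([0,0,p[4]]);r=r*E('y',-q[2]);w=e+r.apply([p[5],0,0]);r=r*E('x',-q[3]);w2=w+r.apply([0,p[11],0]);return e,w,w2
E
cat > chk.py <<'E'
import plan
from plan import *
for SGv in (1,-1):
  for a in (25,40):
    plan.SG=SGv;plan.al=np.radians(a)
    for st in range(3):
      q=[D[-1][0],[.8,.3,.3,1.,-1.5,0],[.8,.3,.3,-1.5,-1.5,0]][st]
      print('SG',SGv,a)
      for n,w in [('pre',potup(0,.12)),('grasp',potup(0)),('lift',potup(.12)),('p-40',pourl(-45,.05,.15)),('p0',pourl(0,.03,.08)),('p15',pourl(15,.03,.03)),('p40',pourl(40,.03,.015)),('p40b',pourl(40,.11,.015)),('p40c',pourl(40,-.02,.015))]:
        q,e=ik(*w,P,q);print(n,round(e,3),q.round(2),*[v.round(2) for v in joints(q)],w[0].round(2))
E
python3 chk.py
```

```text
SG 1 25
pre 0.0 [ 1.19  0.78 -0.15  0.38 -1.73  1.82] [0.16 0.39 0.63] [0.26 0.65 0.26] [0.45 0.64 0.3 ] [0.46 0.26 0.12]
grasp 0.0 [ 1.12  0.75 -0.41  0.44 -1.51  1.76] [0.18 0.37 0.64] [0.26 0.54 0.21] [0.45 0.53 0.25] [0.46 0.15 0.07]
lift 0.0 [ 1.12  0.59 -0.36  0.44 -1.69  1.85] [0.15 0.3  0.7 ] [0.26 0.54 0.32] [0.45 0.53 0.37] [0.46 0.15 0.19]
p-40 0.0 [ 0.61  0.07 -0.91  0.43 -0.82  2.31] [0.03 0.02 0.8 ] [0.25 0.17 0.42] [0.4  0.07 0.46] [ 0.42 -0.07  0.07]
p0 0.309 [ 0.22  0.02 -0.57 -0.23 -0.94  3.03] [0.01 0.   0.8 ] [0.39 0.09 0.54] [ 0.4 -0.1  0.5] [ 0.42 -0.06  0.08]
p15 0.529 [ 0.16  0.05 -0.54 -0.34 -0.97  3.03] [0.03 0.   0.8 ] [0.41 0.07 0.55] [ 0.4  -0.12  0.49] [ 0.42 -0.07  0.07]
p40 0.841 [-0.24  0.32 -0.06 -0.64 -1.56  3.03] [ 0.18 -0.04  0.77] [ 0.6  -0.15  0.6 ] [ 0.52 -0.29  0.49] [ 0.42 -0.09  0.09]
p40b 0.771 [-0.03  0.12 -0.29 -0.64 -1.32  3.03] [ 0.07 -0.    0.8 ] [ 0.5  -0.02  0.61] [ 0.45 -0.17  0.51] [ 0.41 -0.01  0.09]
p40c 0.869 [-0.43  0.57  0.25 -0.73 -1.88  3.03] [ 0.3  -0.14  0.7 ] [ 0.7  -0.32  0.56] [ 0.6  -0.43  0.43] [ 0.42 -0.14  0.09]
SG 
[... 11420 characters left out ...]
3 0.01 0.8 ] [0.32 0.14 0.47] [ 0.41 -0.03  0.48] [ 0.42 -0.07  0.07]
p0 0.0 [-0.34  0.36 -0.25 -0.63 -1.37  0.72] [ 0.2  -0.07  0.76] [ 0.56 -0.2   0.5 ] [ 0.45 -0.32  0.41] [ 0.41 -0.06  0.09]
p15 0.0 [-0.49  0.56 -0.14 -0.74 -1.55  0.89] [ 0.28 -0.15  0.71] [ 0.59 -0.32  0.41] [ 0.45 -0.4   0.31] [ 0.42 -0.06  0.07]
p40 0.0 [-0.64  0.83  0.05 -0.88 -1.93  0.98] [ 0.36 -0.27  0.6 ] [ 0.62 -0.46  0.28] [ 0.46 -0.5   0.17] [ 0.42 -0.09  0.1 ]
p40b 0.0 [-0.55  0.78 -0.08 -0.93 -1.84  1.02] [ 0.36 -0.22  0.62] [ 0.62 -0.38  0.27] [ 0.46 -0.42  0.17] [ 0.41 -0.01  0.1 ]
p40c 0.0 [-0.68  0.87  0.14 -0.86 -2.    0.96] [ 0.36 -0.29  0.59] [ 0.62 -0.51  0.28] [ 0.47 -0.55  0.17] [ 0.42 -0.14  0.1 ]
```

Run:
```python
import cv2,numpy as np
s=cv2.imread('pics/side0.png');t=cv2.imread('pics/top0.png')
def z(im,x,y,w,h):return cv2.resize(im[y:y+h,x:x+w],(400,300),interpolation=cv2.INTER_CUBIC)
o=np.vstack([np.hstack([z(s,165,110,100,75),z(t,120,180,100,75)]),np.hstack([z(s,370,280,160,120),z(t,410,150,120,90)])])
cv2.imwrite('pics/c2.png',o)
```

```text
(no output)
```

View pics/c2.png

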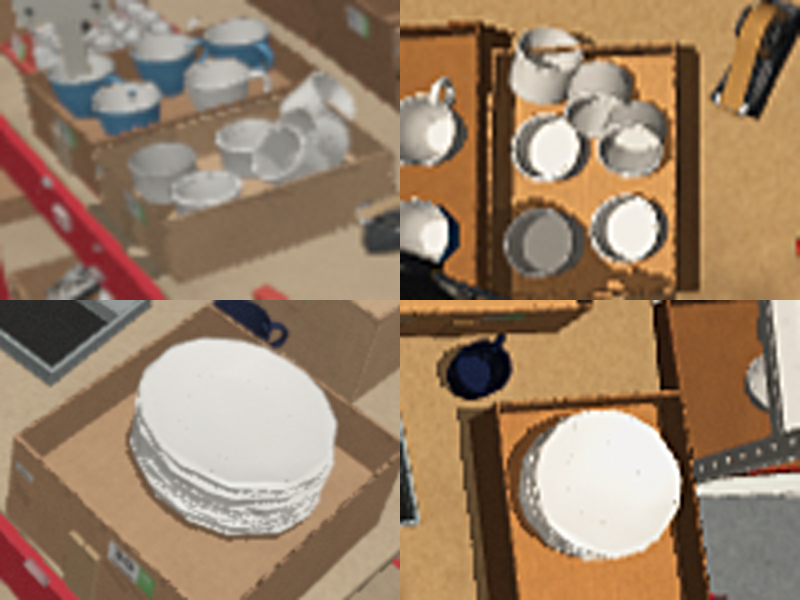

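The mug box (left) and plate box (right) rims and contents are readable. I'll triangulate their heights.

```bash
python3 - <<'E'
from h import *
for n,a,b in [('mugbox far right',(264.5,148.7),(195,191)),('mug high',(245,129),(167,200)),('plate box far left',(456,281),(438.5,181.5)),('plates',(464,326),(473,205.5))]:print(n,*[np.round(v,3) for v in tri(a,b)])
for n,u,v in [('mugbox l',(145),187),('mugbox rn',193,255),('disp',209,192)]:print(n,onz('top',u,v,.1).round(3))
E
cat > chk2.py <<'E'
import plan
from plan import *
plan.SG=-1
for a in (25,30,35):
    plan.al=np.radians(a);q=D[-1][0]
    for n,w in [('pre',potup(0,.1)),('grasp',potup(0)),('p35',pourl(36,.03,.015)),('p35b',pourl(40,.05,.015)),('p45',pourl(45,.05,.015))]:
        q,e=ik(*w,P,q);print(a,n,round(e,3),*[v.round(2) for v in joints(q)])
E
python3 chk2.py
```

```text
mugbox far right [0.51  0.528 0.076] 0.002
mug high [0.468 0.61  0.144] 0.003
plate box far left [ 0.519 -0.447  0.113] 0.011
plates [ 0.414 -0.563  0.132] 0.0
mugbox l [0.528 0.718 0.1  ]
mugbox rn [0.256 0.522 0.1  ]
disp [0.501 0.463 0.1  ]
25 pre 0.0 [0.16 0.39 0.63] [0.26 0.63 0.25] [0.45 0.62 0.29]
25 grasp 0.0 [0.18 0.37 0.64] [0.26 0.54 0.21] [0.45 0.53 0.25]
25 p35 0.0 [ 0.3  -0.19  0.69] [ 0.6  -0.37  0.39] [ 0.46 -0.45  0.29]
25 p35b 0.0 [ 0.31 -0.19  0.68] [ 0.61 -0.38  0.37] [ 0.46 -0.45  0.27]
25 p45 0.0 [ 0.32 -0.22  0.66] [ 0.61 -0.41  0.35] [ 0.46 -0.47  0.24]
30 pre 0.0 [0.15 0.36 0.66] [0.26 0.62 0.29] [0.45 0.6  0.33]
30 grasp 0.0 [0.17 0.35 0.66] [0.26 0.53 0.24] [0.45 0.51 0.28]
30 p35 0.0 [ 0.32 -0.21  0.67] [ 0.61 -0.4   0.36] [ 0.46 -0.46  0.26]
30 p35b 0.0 [ 0.33 -0.22  0.66] [ 0.61 -0.4   0.34] [ 0.46 -0.46  0.24]
30 p45 0.0 [ 0.34 -0.24  0.63] [ 0.62 -0.43  0.32] [ 0.46 -0.48  0.21]
35 pre 0.0 [0.14 0.33 0.68] [0.26 0.6  0.32] [0.45 0.58 0.36]
35 grasp 0.0 [0.16 0.32 0.68] [0.26 0.51 0.27] [0.45 0.49 0.31]
35 p35 0.0 [ 0.33 -0.23  0.64] [ 0.61 -0.42  0.33] [ 0.46 -0.48  0.23]
35 p35b 0.0 [ 0.34 -0.24  0.63] [ 0.62 -0.42  0.31] [ 0.46 -0.47  0.21]
35 p45 0.0 [ 0.36 -0.26  0.61] [ 0.62 -0.45  0.28] [ 0.46 -0.48  0.18]
```

```bash
cat > cmd.py <<'E'
# cmd pose bookkeeping: did(delta) applies a commanded row; to(x,r) prints delta from the commanded pose
import plan,json,sys
from plan import *
plan.SG=-1;plan.al=np.radians(28)
def load():
    x=np.array([.241,.631,.19]);r=R.from_euler('xyz',[np.pi,0,-.365])
    for d in DID: 
        x=x+r.apply(d[3:6]);r=r*R.from_rotvec(np.radians(d[:3]))
    return x,r
DID=[[0,0,0,0,0,-.2],[30,15,20,0,0,.05],[-30,0,0,.1,.1,-.05]]
try: DID+=[json.loads(l) for l in open('did.jsonl')]
except FileNotFoundError: pass
def did(*d):
    DID.append(list(d));open('did.jsonl','a').write(json.dumps(d)+'\n')
def to(w,n=''):
    x,r=load();q=D[-1][0];v=np.degrees((r.inv()*w[1]).as_rotvec());s=r.inv().apply(w[0]-x)
    print(n,v.round(1),s.round(4),'rows',round(max(np.linalg.norm(v)/7.16,np.linalg.norm(s)/.0417),1))
def where(w=None):
    from station import monitor
    s=monitor.get_state();x,r=load();rm=R.from_euler('xyz',s['ee_rot'])
    print('t',round(s['t'],2),'q',s['q'].round(2),'meas-cmd',(s['eef_pos']-x).round(4),np.degrees((r.inv()*rm).as_rotvec()).round(2),'F',s['force'].round(1),'w',round(s['width'],4))
    po,pr=pot(s['eef_pos'],rm);print('pot',po.round(4),'axis',pr.as_matrix()[:,2].round(3))
E
python3 -c "
from cmd import *
where()
x,r=potup(0,.1);to((x+[0,0,.1],r),'prehigh')"
```

```text
t 1.77 q [ 1.59  0.08 -0.07  0.14 -1.5  -0.8 ] meas-cmd [ 0.0008 -0.0001 -0.0016] [-0.14  0.04  0.13] F [ 0.5  0.1 -0.6] w 0.0877
pot [0.1891 0.5282 0.3135] axis [ 0.561 -0.57   0.6  ]
prehigh [-28.4  51.2  36.1] [0.304  0.0236 0.1745] rows 9.6
```

Emit:
move_arm(deltas=[[[-28.4,51.2,36.1,0.304,0.0236,0.1745,0.0876],[-28.4,51.2,36.1,0.304,0.0236,0.1745,0.0876],[-28.4,51.2,36.1,0.304,0.0236,0.1745,0.0876],[-28.4,51.2,36.1,0.304,0.0236,0.1745,0.0876],[-28.4,51.2,36.1,0.304,0.0236,0.1745,0.0876],[-28.4,51.2,36.1,0.304,0.0236,0.1745,0.0876],[-28.4,51.2,36.1,0.304,0.0236,0.1745,0.0876],[-28.4,51.2,36.1,0.304,0.0236,0.1745,0.0876],[-28.4,51.2,36.1,0.304,0.0236,0.1745,0.0876],[-28.4,51.2,36.1,0.304,0.0236,0.1745,0.0876],[-28.4,51.2,36.1,0.304,0.0236,0.1745,0.0876],[-28.4,51.2,36.1,0.304,0.0236,0.1745,0.0876]]])

```text
t: 2.77
eef_pos: [0.4596, 0.2409, 0.2154]
ee_rot: [3.139, -1.084, -1.531]
force: [-0.4, 0.8, 1.2]
width: 0.0877
```

Run:
```python
from cmd import *
did(-28.4,51.2,36.1,.304,.0236,.1745)
where();to(potup(0,.1),'pre')
from station import viewer
import cv2
ims=[viewer.grab_frame(n)["frame"] for n in("side","top")]
f=lambda im,x,y:cv2.resize(im[y:y+150,x:x+200],(800,600))[:,:] 
o=np.hstack([cv2.resize(ims[0][90:240,220:340],(400,500)),cv2.resize(ims[1][130:255,200:300],(400,500))])
cv2.imwrite('pics/c3.png',o)
```

```text
t 2.77 q [ 1.17  0.63 -0.16  0.39 -1.81 -1.26] meas-cmd [ 0.0001 -0.0006 -0.0026] [ 0.09  0.19 -0.13] F [-0.4  0.8  1.2] w 0.0877
pot [0.4589 0.2575 0.1443] axis [0.001 0.002 1.   ]
pre [-0.   0.1  0. ] [-0.0882  0.      0.0471] rows 2.4
```

View pics/c3.png

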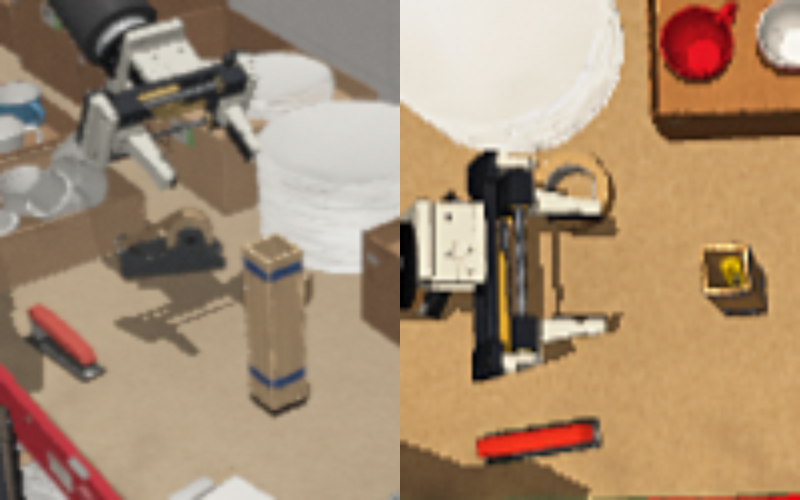

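The gripper is lined up with the pot: in the top crop the fingers are at rows 205 and 325, with the pot centre at row 270. The white plate stack at top left comes close to the gripper body, so I'll check that clearance.

Run:
```python
from h import *
c,e=tri((326,132),(224,136));print(c,e)
for z in(.05,.15):print(onz('top',218.7,168,z),onz('top',254,150,z))
from cmd import *
for d in(.1,.05,0):
    x,r=potup(0,d);m=r.as_matrix()
    print(d,[(x-m[:,2]*k+m[:,1]*.0965*s).round(3) for k in(.066,.16) for s in (1,-1)])
```

```text
[0.71652941 0.39266164 0.1449045 ] 0.005591703422971923
[0.60886673 0.4402584  0.05      ] [0.68139001 0.29408846 0.05      ]
[0.58507602 0.41191149 0.15      ] [0.65271305 0.27558974 0.15      ]
0.1 [array([0.361, 0.296, 0.149]), array([0.554, 0.303, 0.149]), array([0.358, 0.379, 0.193]), array([0.551, 0.386, 0.193])]
0.05 [array([0.363, 0.252, 0.126]), array([0.555, 0.259, 0.126]), array([0.36 , 0.335, 0.17 ]), array([0.553, 0.342, 0.17 ])]
0 [array([0.364, 0.208, 0.102]), array([0.557, 0.215, 0.102]), array([0.361, 0.291, 0.146]), array([0.554, 0.298, 0.146])]
```

Emit:
move_arm(deltas=[[[0,0,0,-0.03,0,0.016,0.0876],[0,0,0,-0.06,0,0.032,0.0876],[0,0,0,-0.0882,0,0.0471,0.0876],[0,0,0,-0.0882,0,0.0471,0.0876],[0,0,0,-0.0882,0,0.07,0.0876],[0,0,0,-0.0882,0,0.09,0.0876],[0,0,0,-0.0882,0,0.11,0.0876],[0,0,0,-0.0882,0,0.13,0.0876],[0,0,0,-0.0882,0,0.147,0.0876],[0,0,0,-0.0882,0,0.147,0.0876],[0,0,0,-0.0882,0,0.147,0.0876]]])

```text
t: 3.78
eef_pos: [0.463, 0.1536, 0.0729]
ee_rot: [-3.138, -1.078, -1.537]
force: [-0.9, 1.2, 0.6]
width: 0.0876
```

Run:
```python
from cmd import *
did(0,0,0,-.0882,0,.147)
where()
from station import viewer
import cv2
ims=[viewer.grab_frame(n)["frame"] for n in("side","top")]
o=np.hstack([cv2.resize(ims[0][140:220,260:340],(500,500)),cv2.resize(ims[1][170:230,260:296],(300,500))])
cv2.imwrite('pics/c4.png',o)
```

```text
t 3.78 q [ 1.11  0.71 -0.42  0.43 -1.47 -1.37] meas-cmd [0.0004 0.0003 0.0018] [ 0.14 -0.17  0.04] F [-0.9  1.2  0.6] w 0.0876
pot [0.4625 0.1707 0.0019] axis [-0.002 -0.004  1.   ]
```

View pics/c4.png

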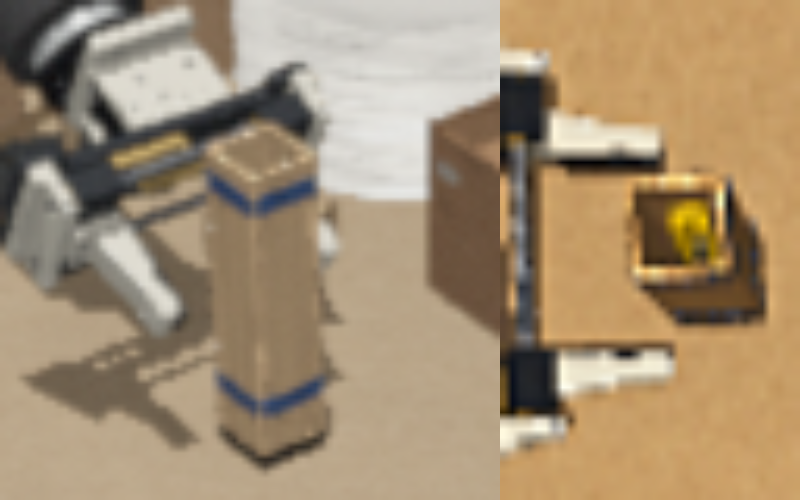

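Run:
```python
from h import *
T=lambda n,p:(proj(n,p)[0])
for p in([.463,.1536,.073],[.463+.044,.1536,.073],[.463-.044,.1536,.073],[.462,.17,.19],[.462,.17,0]):
    t=T('top',p);s=T('side',p)
    print(p,'topcrop',((t+.5-[260,170])*8.333-.5+[500,0]).round(0),'sidecrop',((s+.5-[260,140])*6.25-.5).round(0))
```

```text
[0.463, 0.1536, 0.073] topcrop [737. 255.] sidecrop [287. 343.]
[0.507, 0.1536, 0.073] topcrop [736. 165.] sidecrop [353. 317.]
[0.41900000000000004, 0.1536, 0.073] topcrop [738. 346.] sidecrop [219. 369.]
[0.462, 0.17, 0.19] topcrop [675. 222.] sidecrop [262. 146.]
[0.462, 0.17, 0] topcrop [718. 278.] sidecrop [273. 437.]
```

The open fingertips sit about 24 mm behind where the TCP projects (top crop x 670, predicted 737). These fingers swing as they open, so I'll part-close and go 10 mm deeper before gripping.

Emit:
move_arm(deltas=[[[0,0,0,0,0,0.004,0.06],[0,0,0,0,0,0.008,0.06],[0,0,0,0,0,0.01,0.06],[0,0,0,0,0,0.01,0.06],[0,0,0,0,0,0.01,0.06],[0,0,0,0,0,0.01,0.06]]])

```text
t: 4.38
eef_pos: [0.4629, 0.1442, 0.0659]
ee_rot: [3.142, -1.081, -1.535]
force: [0.5, -0.3, -0.7]
width: 0.0609
```

Run:
```python
from cmd import *
did(0,0,0,0,0,.01)
where()
from station import viewer
import cv2
ims=[viewer.grab_frame(n)["frame"] for n in("side","top")]
o=np.hstack([cv2.resize(ims[0][140:220,260:340],(500,500)),cv2.resize(ims[1][170:230,260:296],(300,500))])
cv2.imwrite('pics/c5.png',o)
```

```text
t 4.38 q [ 1.11  0.72 -0.44  0.44 -1.45 -1.37] meas-cmd [-0.     -0.0003 -0.0004] [ 0.01  0.01 -0.01] F [ 0.5 -0.3 -0.7] w 0.0609
pot [ 0.4623  0.161  -0.0051] axis [ 0.    -0.001  1.   ]
```

View pics/c5.png

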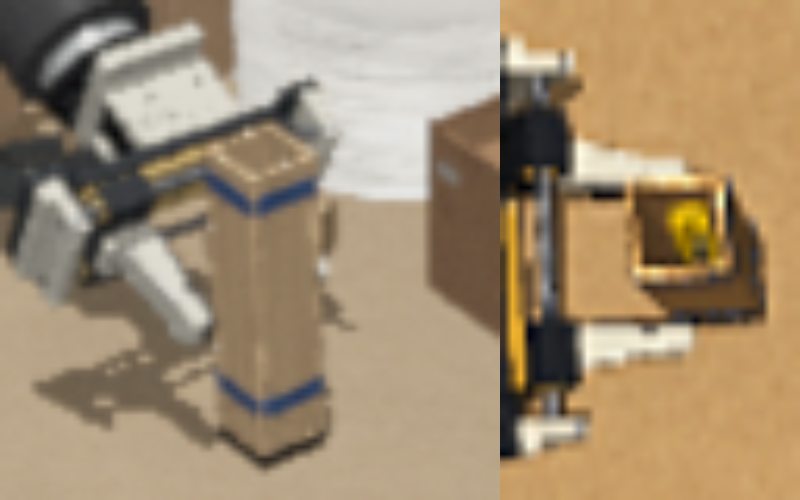

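Run:
```python
from h import *
T=lambda x,y:(260+(x-500+.5)/8.333-.5,170+(y+.5)/8.333-.5)
S=lambda x,y:(260+(x+.5)/6.25-.5,140+(y+.5)/6.25-.5)
print(tri(S(203,335),T(692,338)), tri(S(213,325),T(692,325)))
for z in (.05,.07,.1):print(z,onz('top',*T(692,325),z),onz('side',*S(213,325),z))
print('pot rim',[tri(S(*a),T(*b))[0].round(3) for a,b in [((205,165),(632,275)),((258,200),(728,275)),((318,160),(728,178)),((262,125),(632,180))]])
```

```text
(array([0.42240418, 0.17482455, 0.08239821]), np.float64(2.469609981095386e-05)) (array([0.42834015, 0.17412453, 0.08702188]), np.float64(0.0005081533912749104))
0.05 [0.43252402 0.17820074 0.05      ] [0.45702939 0.22289063 0.05      ]
0.07 [0.43014209 0.17606258 0.07      ] [0.44165743 0.19649133 0.07      ]
0.1 [0.4265692  0.17285534 0.1       ] [0.41859949 0.15689237 0.1       ]
pot rim [array([0.44 , 0.192, 0.176]), array([0.442, 0.147, 0.174]), array([0.482, 0.147, 0.186]), array([0.479, 0.191, 0.188])]
```

Triangulated, the visible fingertips are at y≈0.174 and overlap the pot by only 15 mm, while the gripper body still has about 25 mm clear. I'll go 10 mm deeper, then grip.

Emit:
move_arm(deltas=[[[0,0,0,0,0,0.004,0.06],[0,0,0,0,0,0.008,0.06],[0,0,0,0,0,0.01,0.06],[0,0,0,0,0,0.01,0.06]]], force=45)

```text
t: 4.82
eef_pos: [0.4629, 0.1344, 0.0611]
ee_rot: [3.141, -1.082, -1.535]
force: [0.4, -0.4, 0.6]
width: 0.06
```

```bash
python3 -c "
from cmd import *
did(0,0,0,0,0,.01);where()"
```

```text
t 4.82 q [ 1.1   0.72 -0.46  0.45 -1.43 -1.38] meas-cmd [-0.0003 -0.0013 -0.0005] [-0.03  0.05 -0.02] F [ 0.4 -0.4  0.6] w 0.06
pot [ 0.4623  0.1512 -0.0099] axis [ 0.001 -0.     1.   ]
```

Emit:
move_arm(deltas=[[[0,0,0,0,0,0,0.05],[0,0,0,0,0,0,0.046],[0,0,0,0,0,0,0.043],[0,0,0,0,0,0,0.035],[0,0,0,0,0,0,0.03],[0,0,0,0,0,0,0.03],[0,0,0,0,0,0,0.03],[0,0,0,0,0,0,0.03]]])

```text
t: 5.48
eef_pos: [0.4631, 0.1354, 0.0613]
ee_rot: [-3.141, -1.081, -1.536]
force: [-1.0, 0.8, 1.2]
width: 0.0438
```

Run:
```python
from cmd import *
where()
from station import viewer
import cv2
ims=[viewer.grab_frame(n)["frame"] for n in("side","top")]
o=np.hstack([cv2.resize(ims[0][140:220,260:340],(500,500)),cv2.resize(ims[1][170:230,260:296],(300,500))])
cv2.imwrite('pics/c6.png',o)
```

```text
t 5.48 q [ 1.1   0.72 -0.46  0.45 -1.43 -1.38] meas-cmd [-0.0001 -0.0003 -0.0003] [ 0.01 -0.   -0.  ] F [-1.   0.8  1.2] w 0.0438
pot [ 0.4626  0.1522 -0.0097] axis [-0.    -0.001  1.   ]
```

View pics/c6.png

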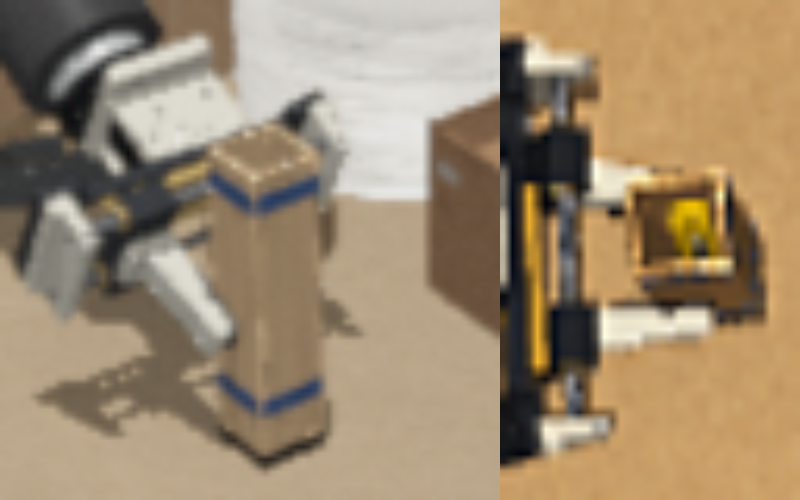

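Gripped at 43.8 mm, and the pot hasn't moved: the rim is still at top-crop columns 632–728, and the near fingertip is mid-face at (235,330) in the side crop. I'll put the measured grasp into the plan and check the path.

```bash
python3 - <<'E'
s=open('plan.py').read()
s=s.replace("np.array([0,0,H])+.019*z","np.array([0.0005,-.0325,.0613])")
open('plan.py','w').write(s)
s=open('cmd.py').read()
s+='''
def path(ws,n=12):
    x,r=load();q=None
    from station import monitor
    q=monitor.get_state()['q']
    from scipy.spatial.transform import Slerp
    for k,(X,Rr) in ws:
        out=[];to((X,Rr),k)
        sl=Slerp([0,1],R.concatenate([r,Rr]))
        for t in np.linspace(0,1,n+1)[1:]:
            y=x+(X-x)*t;rr=sl(t);q,e=ik(y,rr,P,q);po,pr=pot(y,rr)
            c=np.array([po+pr.apply([a,b,d]) for a in(-.022,.022) for b in(-.022,.022) for d in(0,.19)])
            i=c[:,2].argmin();out.append((round(e,3),c[i].round(3),q,joints(q)))
        print('  maxerr',max(o[0] for o in out),'low',min(o[1][2] for o in out),'q min',np.min([o[2] for o in out],0).round(2),'max',np.max([o[2] for o in out],0).round(2),'W',[v.round(2) for v in out[-1][3]])
        x,r=X,Rr
'''
open('cmd.py','w').write(s)
E
cat > seq.py <<'E'
from cmd import *
W=dict(lift=potup(.13),v1=pourl(-40,.10,.17),v2=pourl(5,.05,.07),v3=pourl(18,.04,.022),v4=pourl(28,.04,.014),v5=pourl(40,.04,.014),v6=pourl(40,.105,.014),v7=pourl(40,.125,.05))
E
python3 -c "
from seq import *
path(list(W.items()))"
```

```text
lift [-0.   0.1  0. ] [ 0.1136 -0.0005 -0.0626] rows 3.1
  maxerr 0.0 low 0.011 q min [ 1.1   0.55 -0.45  0.44 -1.65 -1.37] max [ 1.1   0.7  -0.39  0.45 -1.45 -1.28] W [array([0.14, 0.28, 0.71]), array([0.27, 0.52, 0.34]), array([0.45, 0.5 , 0.39])]
v1 [  2.8 -49.9  -3.7] [0.087  0.0577 0.1259] rows 7.0
  maxerr 0.0 low 0.048 q min [ 0.64  0.03 -0.81  0.24 -1.58 -1.27] max [ 1.09  0.5  -0.44  0.44 -0.85 -0.7 ] W [array([0.01, 0.01, 0.8 ]), array([0.26, 0.2 , 0.45]), array([0.4 , 0.07, 0.49])]
v2 [  1.3 -94.9  -4.9] [0.0855 0.0567 0.1411] rows 13.3
  maxerr 0.0 low 0.051 q min [-0.21  0.02 -0.78 -0.59 -1.21 -0.59] max [ 0.58  0.28 -0.34  0.17 -0.84  0.61] W [array([ 0.16, -0.03,  0.78]), array([ 0.53, -0.11,  0.5 ]), array([ 0.44, -0.26,  0.42])]
v3 [   0.7 -107.9   -5.2] [0.0751 0.0556 0.1619] rows 15.1
  maxerr 0.0 low 0.022 q min [-0.39  0.3  -0.34 -0.7  -1.38  0.63] max [-0.22  0.47 -0.24 -0.6  -1.22  0.83] W [array([ 0.25, -0.1 ,  0.74]), array([ 0.58, -0.24,  0.43]), array([ 0.45, -0.34,  0.34])]
v4 [   0.3 -117.9   -5.4] [0.0902 0.0551 0.1618] rows 16.5
  maxerr 0.0 low 0.014 q
[... 260 characters left out ...]
q min [-0.57  0.58 -0.15 -0.82 -1.74  0.91] max [-0.49  0.69 -0.06 -0.76 -1.56  0.95] W [array([ 0.32, -0.21,  0.66]), array([ 0.61, -0.39,  0.35]), array([ 0.46, -0.45,  0.24])]
v6 [  -0.3 -129.9   -5.6] [0.0867 0.0591 0.1052] rows 18.2
  maxerr 0.0 low 0.014 q min [-0.56  0.65 -0.16 -0.87 -1.74  0.95] max [-0.49  0.69 -0.07 -0.83 -1.67  0.96] W [array([ 0.32, -0.17,  0.68]), array([ 0.6 , -0.32,  0.35]), array([ 0.45, -0.38,  0.24])]
v7 [  -0.3 -129.9   -5.6] [0.1091 0.0607 0.0707] rows 18.2
  maxerr 0.0 low 0.017 q min [-0.49  0.57 -0.17 -0.9  -1.69  0.9 ] max [-0.47  0.64 -0.16 -0.87 -1.67  0.95] W [array([ 0.29, -0.15,  0.7 ]), array([ 0.59, -0.3 ,  0.39]), array([ 0.45, -0.36,  0.28])]
```

Emit:
move_arm(deltas=[[[0,0,0,0.01,0,-0.0055,0.03],[0,0,0,0.025,0,-0.014,0.03],[0,0,0,0.045,0,-0.025,0.03],[0,0,0,0.07,0,-0.0386,0.03],[0,0,0,0.095,0,-0.0523,0.03],[0,0,0,0.1136,0,-0.0626,0.03],[0,0,0,0.1136,0,-0.0626,0.03],[0,0,0,0.1136,0,-0.0626,0.03]]])

```text
t: 6.25
eef_pos: [0.4631, 0.1374, 0.1915]
ee_rot: [-3.139, -1.077, -1.538]
force: [-0.2, -0.6, -3.9]
width: 0.0436
```

Run:
```python
from seq import *
did(0,0,0,.1136,0,-.0626);where();to(W['v1'],'v1')
from station import viewer
import cv2
ims=[viewer.grab_frame(n)["frame"] for n in("side","top")]
cv2.imwrite('pics/c7.png',np.hstack([cv2.resize(ims[0][100:220,250:346],(400,500)),cv2.resize(ims[1][160:240,245:309],(400,500))]))
```

```text
t 6.25 q [ 1.1   0.54 -0.39  0.44 -1.64 -1.28] meas-cmd [-0.0001 -0.0001  0.0002] [ 0.03 -0.22  0.07] F [-0.2 -0.6 -3.9] w 0.0436
pot [0.4616 0.1702 0.1304] axis [-0.001 -0.005  1.   ]
v1 [  2.8 -49.9  -3.7] [-0.0266  0.0577  0.1885] rows 7.0
```

View pics/c7.png

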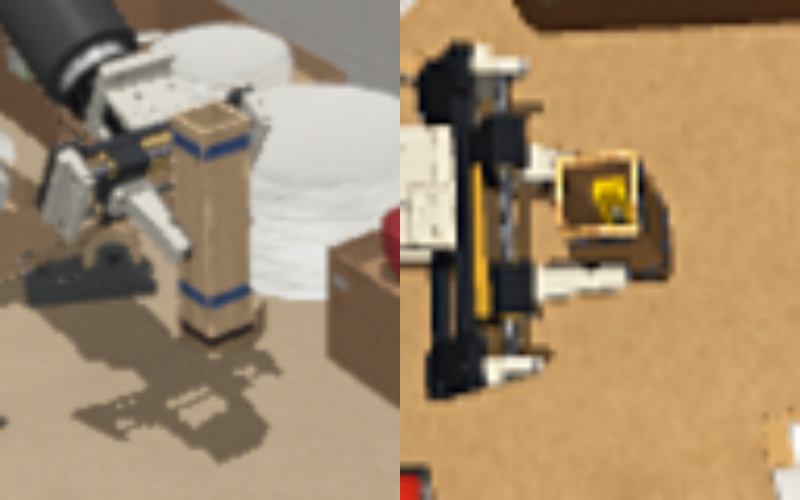

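The pot is lifted upright and firmly held (3.9 N), with the cutter inside. Now tilting on the way to the tray.

Emit:
move_arm(deltas=[[[0.3,-4.5,-0.3,-0.0024,0.0052,0.017,0.03],[0.5,-9.1,-0.7,-0.0048,0.0105,0.0343,0.03],[0.8,-13.6,-1.0,-0.0073,0.0157,0.0514,0.03],[1.0,-18.1,-1.3,-0.0097,0.021,0.0685,0.03],[1.3,-22.7,-1.7,-0.0121,0.0262,0.0857,0.03],[1.5,-27.2,-2.0,-0.0145,0.0315,0.1028,0.03],[1.8,-31.8,-2.4,-0.0169,0.0367,0.12,0.03],[2.0,-36.3,-2.7,-0.0193,0.042,0.1371,0.03],[2.3,-40.8,-3.0,-0.0218,0.0472,0.1542,0.03],[2.5,-45.4,-3.4,-0.0242,0.0525,0.1714,0.03],[2.8,-49.9,-3.7,-0.0266,0.0577,0.1885,0.03],[2.8,-49.9,-3.7,-0.0266,0.0577,0.1885,0.03]]])

```text
t: 7.35
eef_pos: [0.4062, -0.0235, 0.0767]
ee_rot: [3.137, -0.207, -1.461]
force: [-0.5, 0.7, -4.6]
width: 0.0438
```

```bash
python3 -c "
from seq import *
did(2.8,-49.9,-3.7,-.0266,.0577,.1885);where();to(W['v2'],'v2')"
```

```text
t 7.35 q [ 0.63  0.03 -0.82  0.24 -0.85 -0.69] meas-cmd [-0.0047 -0.0052 -0.0025] [-0.34 -0.17  0.23] F [-0.5  0.7 -4.6] w 0.0438
pot [0.3983 0.0439 0.0624] axis [ 0.086 -0.763  0.641]
v2 [ -0. -45.   0.] [ 0.0107 -0.      0.0109] rows 6.3
```

Emit:
move_arm(deltas=[[[0,-4,0,0.001,0,0.001,0.03],[0,-8,0,0.002,0,0.002,0.03],[0,-12,0,0.003,0,0.003,0.03],[0,-16,0,0.004,0,0.004,0.03],[0,-20,0,0.005,0,0.005,0.03],[0,-24,0,0.006,0,0.006,0.03],[0,-28,0,0.007,0,0.007,0.03],[0,-32,0,0.008,0,0.008,0.03],[0,-36,0,0.009,0,0.009,0.03],[0,-40,0,0.01,0,0.01,0.03],[0,-45,0,0.0107,0,0.0109,0.03],[0,-45,0,0.0107,0,0.0109,0.03]]])

```text
t: 8.35
eef_pos: [0.4108, -0.0333, 0.0674]
ee_rot: [3.134, 0.582, -1.465]
force: [0.9, -0.3, -3.3]
width: 0.0436
```

Run:
```python
from seq import *
did(0,-45,0,.0107,0,.0109);where();to(W['v3'],'v3');to(W['v4'],'v4')
from station import viewer
import cv2
ims=[viewer.grab_frame(n)["frame"] for n in("side","top")]
cv2.imwrite('pics/c8.png',np.hstack([cv2.resize(ims[0][190:340,300:420],(400,500)),cv2.resize(ims[1][140:260,310:406],(400,500))]))
```

```text
t 8.35 q [-0.22  0.29 -0.34 -0.59 -1.21  0.61] meas-cmd [-0.0016 -0.0023 -0.0033] [-0.22 -0.38  0.39] F [ 0.9 -0.3 -3.3] w 0.0436
pot [0.4042 0.0244 0.1055] axis [ 0.109 -0.99  -0.093]
v3 [ -0. -13.   0.] [ 0.0216 -0.      0.0086] rows 1.8
v4 [ -0. -23.   0.] [ 0.0203 -0.     -0.0065] rows 3.2
```

View pics/c8.png

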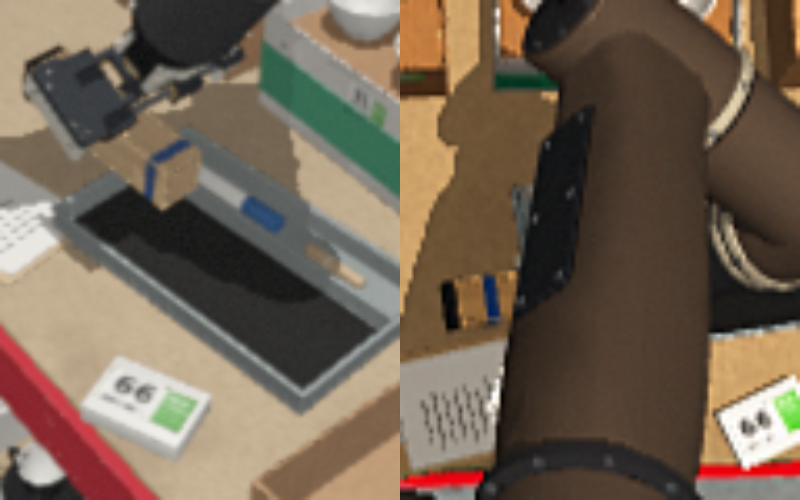

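Run:
```python
from h import *
from seq import *
from station import monitor
s=monitor.get_state();po,pr=pot(s['eef_pos'],R.from_euler('xyz',s['ee_rot']))
for c in ([-.022,-.022],[.022,-.022],[.022,.022],[-.022,.022]):
    X=po+pr.apply([*c,.19]);print(X.round(3),((proj('side',X)[0]-[300,190])/.3).round(0))
for c in ((-.088,.15),(.088,.15),(.088,-.15),(-.088,-.15)):print('tray',((proj('side',tray(*c,.026))[0]-[300,190])/.3).round(0))
```

```text
[ 0.403 -0.163  0.068] [160. 207.]
[ 0.447 -0.158  0.068] [196. 185.]
[ 0.447 -0.162  0.111] [201. 148.]
[ 0.404 -0.167  0.112] [165. 170.]
tray [ 51. 205.]
tray [187. 125.]
tray [437. 287.]
tray [300. 393.]
```

Predicted mouth corners match the picture within about 5 crop px (1–2 px in the camera): mouth at (163–200, 150–212), over the black bay. Lowering and tilting gently towards 28° past level.

Emit:
move_arm(deltas=[[[0,-5,0,0.008,0,0.0035,0.03],[0,-9,0,0.015,0,0.006,0.03],[0,-13,0,0.0216,0,0.0086,0.03],[0,-15,0,0.0215,0,0.006,0.03],[0,-17,0,0.0212,0,0.0025,0.03],[0,-19,0,0.0209,0,-0.0005,0.03],[0,-21,0,0.0206,0,-0.0035,0.03],[0,-23,0,0.0203,0,-0.0065,0.03],[0,-23,0,0.0203,0,-0.0065,0.03]]])

```text
t: 9.2
eef_pos: [0.414, -0.0515, 0.0639]
ee_rot: [3.137, 0.978, -1.46]
force: [1.1, -0.1, -3.5]
width: 0.0435
```

Run:
```python
from seq import *
did(0,-23,0,.0203,0,-.0065);where()
for p in (31,34,37,40): to(pourl(p,.04,.014),p)
from station import viewer
import cv2
im=viewer.grab_frame("side")["frame"];cv2.imwrite('pics/s9.png',im)
h=cv2.cvtColor(im[220:320,310:430],cv2.COLOR_BGR2HSV);m=cv2.inRange(h,(22,150,110),(34,255,255));print('yellow px',m.sum()//255)
if m.any(): ys,xs=np.where(m);print(xs.min()+310,xs.max()+310,ys.min()+220,ys.max()+220)
```

```text
t 9.2 q [-0.48  0.58 -0.16 -0.76 -1.54  0.9 ] meas-cmd [-0.0006 -0.0002 -0.0013] [-0.16 -0.04  0.1 ] F [ 1.1 -0.1 -3.5] w 0.0435
pot [ 0.4093 -0.013   0.1214] axis [ 0.1   -0.877 -0.47 ]
31 [-0. -3.  0.] [-0.0035 -0.     -0.0058] rows 0.4
34 [-0. -6.  0.] [-0.0067 -0.     -0.0117] rows 0.8
37 [-0. -9.  0.] [-0.0096 -0.     -0.0179] rows 1.3
40 [ -0. -12.   0.] [-0.0121 -0.     -0.0241] rows 1.7
yellow px 0
```

Emit:
move_arm(deltas=[[[0,-1,0,-0.0012,0,-0.002,0.03],[0,-2,0,-0.0024,0,-0.0039,0.03],[0,-3,0,-0.0035,0,-0.0058,0.03],[0,-4,0,-0.0046,0,-0.0078,0.03],[0,-5,0,-0.0057,0,-0.0098,0.03],[0,-6,0,-0.0067,0,-0.0117,0.03],[0,-6,0,-0.0067,0,-0.0117,0.03],[0,-6,0,-0.0067,0,-0.0117,0.03]]])

```text
t: 9.92
eef_pos: [0.4153, -0.0579, 0.0766]
ee_rot: [3.141, 1.082, -1.459]
force: [-0.3, 0.9, -3.2]
width: 0.0438
```

```bash
cat > yel.py <<'E'
from seq import *
from station import viewer
import cv2,sys
from h import onz
def yel(n):
    im=viewer.grab_frame("side")["frame"];cv2.imwrite(f'pics/{n}.png',im)
    h=cv2.cvtColor(im[220:320,310:430],cv2.COLOR_BGR2HSV);m=cv2.inRange(h,(22,150,80),(34,255,255));print('yellow px',m.sum()//255)
    if m.any(): ys,xs=np.where(m);print(xs.min()+310,xs.max()+310,ys.min()+220,ys.max()+220)
    # bay y (tray) of the extreme points on the floor
        # tray-frame coordinates
    if m.any():
        for i in (xs.argmin(),xs.argmax()):
            X=onz('side',xs[i]+310,ys[i]+220,.012);print(R.from_euler('z',-YT).apply(np.r_[X[:2]-TC,X[2]]).round(3))
E
python3 - <<'E'
from yel import *
did(0,-6,0,-.0067,0,-.0117);where();yel('s10')
to(pourl(40,.04,.014),40);to(pourl(43,.04,.014),43)
E
```

```text
t 9.92 q [-0.53  0.63 -0.11 -0.79 -1.65  0.93] meas-cmd [-0.     -0.0007 -0.0007] [ 0.01 -0.03  0.05] F [-0.3  0.9 -3.2] w 0.0438
pot [ 0.4112 -0.0256  0.1378] axis [ 0.093 -0.824 -0.559]
yellow px 0
40 [-0. -6.  0.] [-0.0067 -0.     -0.0118] rows 0.8
43 [-0. -9.  0.] [-0.0095 -0.     -0.0179] rows 1.3
```

Emit:
move_arm(deltas=[[[0,-1,0,-0.0011,0,-0.002,0.03],[0,-2,0,-0.0022,0,-0.004,0.03],[0,-3,0,-0.0034,0,-0.0059,0.03],[0,-4,0,-0.0045,0,-0.0079,0.03],[0,-4,0,-0.0045,0,-0.0079,0.03],[0,-4,0,-0.0045,0,-0.0079,0.03],[0,-4,0,-0.0045,0,-0.0079,0.03]]])

```text
t: 10.55
eef_pos: [0.4159, -0.0626, 0.0844]
ee_rot: [-3.141, 1.151, -1.457]
force: [0.3, -0.3, -3.6]
width: 0.0437
```

Run:
```python
from yel import *
did(0,-4,0,-.0045,0,-.0079);where();yel('s11')
im=cv2.imread('pics/s11.png');cv2.imwrite('pics/c11.png',cv2.resize(im[205:325,300:430],(780,720))[:600])
```

```text
t 10.55 q [-0.55  0.67 -0.07 -0.81 -1.71  0.95] meas-cmd [-0.     -0.0005 -0.0005] [-0.    0.01  0.01] F [ 0.3 -0.3 -3.6] w 0.0437
pot [ 0.4122 -0.0345  0.1478] axis [ 0.089 -0.783 -0.615]
yellow px 0
```

View pics/c11.png

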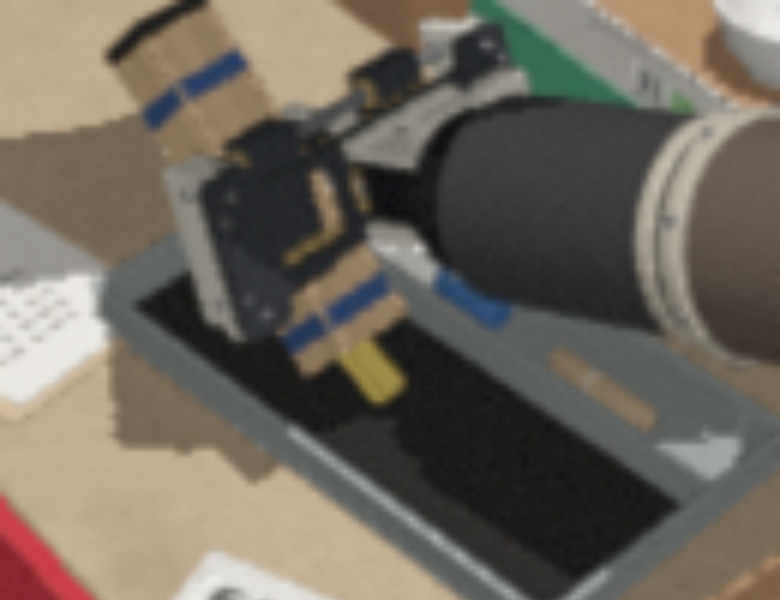

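The cutter is sliding out gently: it's visible from the mouth at (350,345) to its tip at (395,390), down on the liner. Before backing off I'll carry the mouth further along the bay, so there's room to draw the pot away at low height.

Run:
```python
from yel import *
path([('a',pourl(38,.0,.028)),('b',pourl(38,-.02,.028)),('c',pourl(38,.03,.018)),('d',pourl(38,.105,.016)),('e',pourl(38,.12,.06))])
```

```text
a [-0. -0.  0.] [ 0.0034 -0.     -0.0421] rows 1.0
  maxerr 0.0 low 0.015 q min [-0.6   0.67 -0.07 -0.81 -1.78  0.93] max [-0.56  0.68 -0.   -0.79 -1.72  0.95] W [array([ 0.31, -0.21,  0.67]), array([ 0.61, -0.41,  0.37]), array([ 0.46, -0.48,  0.27])]
b [-0. -0.  0.] [ 0.0116 -0.     -0.0604] rows 1.5
  maxerr 0.0 low 0.028 q min [-0.62  0.68 -0.   -0.79 -1.8   0.93] max [-0.6   0.7   0.03 -0.77 -1.78  0.93] W [array([ 0.32, -0.22,  0.66]), array([ 0.61, -0.43,  0.37]), array([ 0.47, -0.5 ,  0.27])]
c [-0. -0.  0.] [ 0.0003 -0.     -0.0107] rows 0.3
  maxerr 0.0 low 0.018 q min [-0.61  0.67 -0.06 -0.8  -1.79  0.93] max [-0.56  0.7   0.02 -0.78 -1.73  0.94] W [array([ 0.32, -0.2 ,  0.67]), array([ 0.61, -0.39,  0.36]), array([ 0.46, -0.45,  0.26])]
d [-0. -0.  0.] [-0.0284 -0.      0.0587] rows 1.6
  maxerr 0.0 low 0.016 q min [-0.56  0.62 -0.17 -0.86 -1.72  0.94] max [-0.48  0.67 -0.07 -0.81 -1.64  0.95] W [array([ 0.31, -0.16,  0.69]), array([ 0.6 , -0.31,  0.36]), array([ 0.45, -0.37,  0.26])]
e [-0. -0.  0.] [-0.0747 -0.      0.0545] rows 2.2
  maxerr 0.0 low 0.02 q min [-0.48  0.54 -0.17 -0.88 -1.68  0.88] max [-0.46  0.61 -0.17 -0.87 -1.64  0.94] W [array([ 0.28, -0.14,  0.72]), array([ 0.59, -0.29,  0.41]), array([ 0.45, -0.36,  0.3 ])]
```

Emit:
move_arm(deltas=[[[0,0,0,-0.003,0,-0.0045,0.03],[0,0,0,-0.004,0,-0.012,0.03],[0,0,0,-0.003,0,-0.02,0.03],[0,0,0,0,0,-0.03,0.03],[0,0,0,0.003,0,-0.04,0.03],[0,0,0,0.007,0,-0.05,0.03],[0,0,0,0.0116,0,-0.0604,0.03],[0,0,0,0.0116,0,-0.0604,0.03],[0,0,0,0.0116,0,-0.0604,0.03]]])

```text
t: 11.35
eef_pos: [0.4228, -0.1229, 0.0982]
ee_rot: [-3.142, 1.152, -1.458]
force: [-0.6, 1.3, -1.5]
width: 0.0437
```

```bash
sed -i 's/(22,150,80),(34/(20,110,50),(36/' yel.py
python3 - <<'E'
from yel import *
did(0,0,0,.0116,0,-.0604);where();yel('s12')
for a in ((38,.0,.022),(38,.03,.018),(38,.105,.016)):to(pourl(*a),a)
E
```

```text
t 11.35 q [-0.62  0.7   0.03 -0.77 -1.8   0.93] meas-cmd [ 0.0001 -0.0013 -0.0007] [ 0.05 -0.02  0.04] F [-0.6  1.3 -1.5] w 0.0437
pot [ 0.4191 -0.0948  0.1615] axis [ 0.088 -0.783 -0.616]
yellow px 153
354 385 224 285
[0.061 0.132 0.012]
[-0.01  -0.064  0.012]
(38, 0.0, 0.022) [-0. -0.  0.] [-0.0027 -0.      0.0207] rows 0.5
(38, 0.03, 0.018) [-0. -0.  0.] [-0.0113 -0.      0.0497] rows 1.2
(38, 0.105, 0.016) [-0. -0.  0.] [-0.04   -0.      0.1191] rows 3.0
```

Emit:
move_arm(deltas=[[[0,0,0,-0.0007,0,0.0052,0.03],[0,0,0,-0.0014,0,0.0104,0.03],[0,0,0,-0.002,0,0.0155,0.03],[0,0,0,-0.0027,0,0.0207,0.03],[0,0,0,-0.0044,0,0.0265,0.03],[0,0,0,-0.0061,0,0.0323,0.03],[0,0,0,-0.0078,0,0.0381,0.03],[0,0,0,-0.0096,0,0.0439,0.03],[0,0,0,-0.0113,0,0.0497,0.03],[0,0,0,-0.0145,0,0.0574,0.03],[0,0,0,-0.0177,0,0.0651,0.03],[0,0,0,-0.0209,0,0.0728,0.03]]])

```text
t: 12.4
eef_pos: [0.414, -0.0466, 0.0881]
ee_rot: [-3.141, 1.152, -1.457]
force: [-0.5, 0.0, -3.5]
width: 0.0441
```

Run:
```python
from yel import *
did(0,0,0,-.0209,0,.0728);where();yel('s13')
for a in ((38,.105,.016),):to(pourl(*a),a)
im=cv2.imread('pics/s13.png');cv2.imwrite('pics/c13.png',cv2.resize(im[205:325,300:430],(650,600)))
```

```text
t 12.4 q [-0.54  0.65 -0.1  -0.82 -1.7   0.94] meas-cmd [-0.0002  0.0005 -0.0003] [-0.01 -0.   -0.  ] F [-0.5  0.  -3.5] w 0.0441
pot [ 0.4103 -0.0185  0.1514] axis [ 0.09  -0.783 -0.615]
yellow px 286
336 384 227 285
[0.053 0.21  0.012]
[-0.012 -0.062  0.012]
(38, 0.105, 0.016) [-0. -0.  0.] [-0.0191 -0.      0.0463] rows 1.2
```

View pics/c13.png

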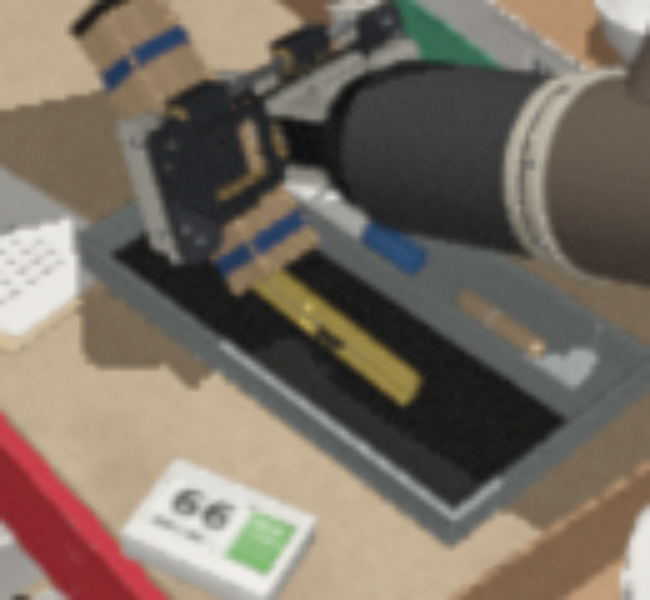

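The cutter is lying nearly flat, from its tip at (415,390) up to the mouth at (265,285), and the tip held still while the pot backed off. Drawing the pot fully clear at the same low height.

Emit:
move_arm(deltas=[[[0,0,0,-0.0024,0,0.0058,0.03],[0,0,0,-0.0048,0,0.0116,0.03],[0,0,0,-0.0072,0,0.0174,0.03],[0,0,0,-0.0096,0,0.0232,0.03],[0,0,0,-0.0119,0,0.0289,0.03],[0,0,0,-0.0143,0,0.0347,0.03],[0,0,0,-0.0167,0,0.0405,0.03],[0,0,0,-0.0191,0,0.0463,0.03],[0,0,0,-0.0191,0,0.0463,0.03]]])

```text
t: 13.2
eef_pos: [0.4082, 0.0035, 0.0869]
ee_rot: [-3.141, 1.152, -1.456]
force: [0.4, 0.2, -2.3]
width: 0.0439
```

Run:
```python
from yel import *
did(0,0,0,-.0191,0,.0463);where();yel('s14')
path([('up',pourl(38,.115,.08)),('v2',pourl(5,.08,.12)),('v1',pourl(-40,.10,.18)),('lift',potup(.13))])
```

```text
t 13.2 q [-0.48  0.62 -0.17 -0.86 -1.64  0.95] meas-cmd [-0.0003  0.0008 -0.0001] [-0.04 -0.04 -0.01] F [ 0.4  0.2 -2.3] w 0.0439
pot [0.4045 0.0315 0.1502] axis [ 0.09  -0.783 -0.616]
yellow px 300
332 383 224 285
[0.015 0.187 0.012]
[-0.011 -0.058  0.012]
up [-0. -0.  0.] [-0.0625 -0.0001 -0.017 ] rows 1.6
  maxerr 0.0 low 0.021 q min [-0.48  0.51 -0.17 -0.88 -1.71  0.85] max [-0.47  0.61 -0.16 -0.86 -1.65  0.94] W [array([ 0.26, -0.13,  0.72]), array([ 0.59, -0.3 ,  0.44]), array([ 0.45, -0.36,  0.32])]
v2 [-0. 33.  0.] [-0.0293 -0.     -0.0172] rows 4.6
  maxerr 0.0 low 0.083 q min [-0.45  0.19 -0.33 -0.86 -1.68  0.5 ] max [-0.15  0.48 -0.17 -0.58 -1.27  0.83] W [array([ 0.11, -0.02,  0.79]), array([ 0.51, -0.07,  0.56]), array([ 0.43, -0.23,  0.47])]
v1 [-0. 78.  0.] [ 0.0065 -0.     -0.0202] rows 10.9
  maxerr 0.0 low 0.058 q min [-0.09 -0.   -0.79 -0.53 -1.22 -0.69] max [ 0.64  0.15 -0.36  0.23 -0.88  0.43] W [array([0.01, 0.01, 0.8 ]), array([0.26, 0.2 , 0.46]), array([0.4 , 0.07, 0.5 ])]
lift [  0.2 127.9   5.6] [-0.1473 -0.0701  0.0742] rows 17.9
  maxerr 0.0 low 0.063 q min [ 0.72  0.04 -0.79  0.29 -1.65 -1.28] max [ 1.1   0.55 -0.39  0.44 -0.93 -0.8 ] W [array([0.14, 0.28, 0.71]), array([0.27, 0.52, 0.34]), array([0.45, 0.5 , 0.39])]
```

Emit:
move_arm(deltas=[[[0,0,0,-0.02,0,-0.0055,0.03],[0,0,0,-0.042,0,-0.0115,0.03],[0,0,0,-0.0625,0,-0.017,0.03],[0,0,0,-0.0625,0,-0.017,0.03],[0,5,0,-0.0575,0,-0.017,0.03],[0,10,0,-0.0525,0,-0.017,0.03],[0,15,0,-0.0475,0,-0.017,0.03],[0,20,0,-0.0424,0,-0.0171,0.03],[0,25,0,-0.0373,0,-0.0172,0.03],[0,29,0,-0.0333,0,-0.0172,0.03],[0,33,0,-0.0293,0,-0.0172,0.03],[0,33,0,-0.0293,0,-0.0172,0.03]]])

```text
t: 14.25
eef_pos: [0.4087, -0.0006, 0.1215]
ee_rot: [-3.138, 0.572, -1.452]
force: [-1.1, 0.8, -2.8]
width: 0.0438
```

Run:
```python
from yel import *
did(0,33,0,-.0293,0,-.0172);where();yel('s15')
to(pourl(-40,.10,.18),'v1')
```

```text
t 14.25 q [-0.14  0.18 -0.33 -0.58 -1.27  0.5 ] meas-cmd [-0.0002  0.0005  0.0008] [ 0.06  0.23 -0.23] F [-1.1  0.8 -2.8] w 0.0438
pot [0.4013 0.0573 0.159 ] axis [ 0.116 -0.99  -0.083]
yellow px 297
346 383 259 285
[-0.034  0.071  0.012]
[-0.014 -0.06   0.012]
v1 [-0. 45.  0.] [ 0.0317 -0.      0.017 ] rows 6.3
```

The cutter measures as lying in the bay from tray y = +71 to −60 mm (131 mm, so it's flat). Now I'll bring the pot back.

Emit:
move_arm(deltas=[[[0,4,0,0.003,0,0.0015,0.03],[0,8,0,0.0056,0,0.003,0.03],[0,12,0,0.0085,0,0.0045,0.03],[0,16,0,0.0113,0,0.006,0.03],[0,20,0,0.0141,0,0.0076,0.03],[0,24,0,0.0169,0,0.0091,0.03],[0,28,0,0.0197,0,0.0106,0.03],[0,32,0,0.0225,0,0.0121,0.03],[0,36,0,0.0254,0,0.0136,0.03],[0,40,0,0.0282,0,0.0151,0.03],[0,45,0,0.0317,0,0.017,0.03],[0,45,0,0.0317,0,0.017,0.03]]])

```text
t: 15.3
eef_pos: [0.4093, -0.0197, 0.0873]
ee_rot: [3.137, -0.217, -1.456]
force: [-0.1, -0.3, -3.9]
width: 0.0439
```

Run:
```python
from yel import *
did(0,45,0,.0317,0,.017);where()
to(potup(.13),'lift');path([('lift',potup(.13)),('d',potup(.02))])
```

```text
t 15.3 q [ 0.65  0.02 -0.8   0.24 -0.88 -0.7 ] meas-cmd [-0.0016 -0.0014 -0.0019] [-0.28  0.44 -0.1 ] F [-0.1 -0.3 -3.9] w 0.0439
pot [0.401  0.0476 0.0723] axis [ 0.09  -0.756  0.649]
lift [-2.8 50.   3.7] [-0.1244 -0.0701 -0.1308] rows 7.0
lift [-2.8 50.   3.7] [-0.1244 -0.0701 -0.1308] rows 7.0
  maxerr 0.0 low 0.062 q min [ 0.72  0.04 -0.79  0.29 -1.65 -1.28] max [ 1.1   0.55 -0.39  0.44 -0.93 -0.81] W [array([0.14, 0.28, 0.71]), array([0.27, 0.52, 0.34]), array([0.45, 0.5 , 0.39])]
d [-2.8 50.   3.7] [-0.1473 -0.07   -0.0232] rows 7.0
  maxerr 0.0 low 0.02 q min [ 1.1   0.56 -0.45  0.44 -1.63 -1.36] max [ 1.1   0.69 -0.4   0.44 -1.47 -1.29] W [array([0.17, 0.34, 0.66]), array([0.26, 0.52, 0.24]), array([0.45, 0.5 , 0.28])]
```

Emit:
move_arm(deltas=[[[-0.3,4.5,0.3,-0.0113,-0.0064,-0.0119,0.03],[-0.5,9.1,0.7,-0.0226,-0.0127,-0.0238,0.03],[-0.8,13.6,1.0,-0.0339,-0.0191,-0.0357,0.03],[-1.0,18.2,1.3,-0.0452,-0.0255,-0.0476,0.03],[-1.3,22.7,1.7,-0.0565,-0.0319,-0.0595,0.03],[-1.5,27.3,2.0,-0.0679,-0.0382,-0.0713,0.03],[-1.8,31.8,2.4,-0.0792,-0.0446,-0.0832,0.03],[-2.0,36.4,2.7,-0.0905,-0.051,-0.0951,0.03],[-2.3,40.9,3.0,-0.1018,-0.0574,-0.107,0.03],[-2.5,45.5,3.4,-0.1131,-0.0637,-0.1189,0.03],[-2.8,50,3.7,-0.1244,-0.0701,-0.1308,0.03],[-2.8,50,3.7,-0.1244,-0.0701,-0.1308,0.03]]])

```text
t: 16.3
eef_pos: [0.4644, 0.139, 0.1882]
ee_rot: [3.129, -1.092, -1.525]
force: [1.4, 1.0, -2.7]
width: 0.0438
```

```bash
sed -i 's/POT=np.array(\[.462,.170\])/POT=np.array([.462,.168])/' plan.py
python3 - <<'E'
from yel import *
did(-2.8,50,3.7,-.1244,-.0701,-.1308);where()
for z in(.03,.008,.001):to(potup(z),z)
ims=[viewer.grab_frame(n)["frame"] for n in("side","top")]
cv2.imwrite('pics/c16.png',np.hstack([cv2.resize(ims[0][100:220,250:346],(400,500)),cv2.resize(ims[1][160:240,245:309],(400,500))]))
E
```

```text
t 16.3 q [ 1.1   0.56 -0.39  0.44 -1.65 -1.28] meas-cmd [ 0.0007  0.0014 -0.0031] [-0.22  0.52 -0.28] F [ 1.4  1.  -2.7] w 0.0438
pot [0.4625 0.1708 0.1266] axis [0.006 0.01  1.   ]
0.03 [-0. -0. -0.] [-0.0874  0.0001  0.0487] rows 2.4
0.008 [-0. -0. -0.] [-1.068e-01  1.000e-04  5.900e-02] rows 2.9
0.001 [-0. -0. -0.] [-1.13e-01  1.00e-04  6.23e-02] rows 3.1
```

View pics/c16.png

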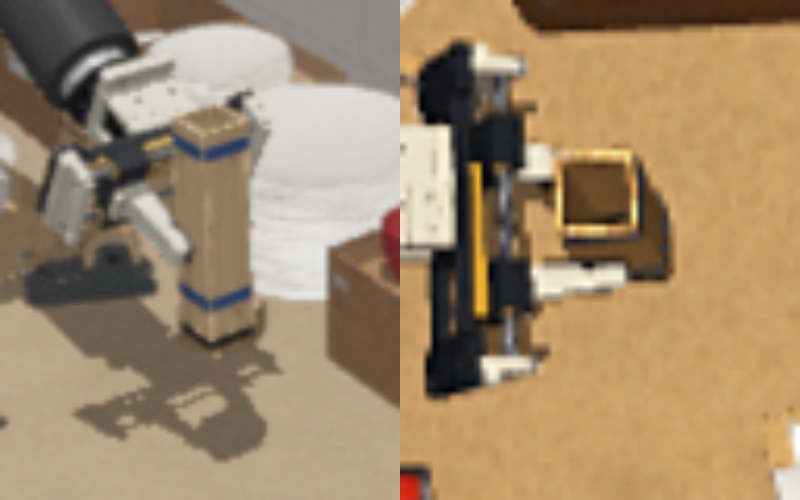

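The pot is empty, upright and unslipped, matching the lift picture. Lowering it back onto its spot.

Emit:
move_arm(deltas=[[[0,0,0,-0.03,0,0.0166,0.03],[0,0,0,-0.06,0,0.033,0.03],[0,0,0,-0.0874,0,0.0487,0.03],[0,0,0,-0.0975,0,0.054,0.03],[0,0,0,-0.1068,0,0.059,0.03],[0,0,0,-0.1068,0,0.059,0.03],[0,0,0,-0.109,0,0.0602,0.03],[0,0,0,-0.111,0,0.0613,0.03],[0,0,0,-0.113,0,0.0623,0.03],[0,0,0,-0.113,0,0.0623,0.03],[0,0,0,-0.113,0,0.0623,0.03]]])

```text
t: 17.32
eef_pos: [0.4638, 0.1354, 0.0624]
ee_rot: [-3.14, -1.082, -1.536]
force: [-0.1, 0.2, -2.4]
width: 0.0434
```

Run:
```python
from yel import *
did(0,0,0,-.113,0,.0623);where()
```

```text
t 17.32 q [ 1.1   0.72 -0.46  0.45 -1.44 -1.38] meas-cmd [ 0.     -0.0001  0.0001] [ 0.03 -0.05  0.01] F [-0.1  0.2 -2.4] w 0.0434
pot [0.4622 0.1678 0.0011] axis [-0.001 -0.     1.   ]
```

Not yet touching (2.4 N is still hanging). Down in 0.5 mm steps to contact.

Emit:
move_arm(deltas=[[[0,0,0,-0.0005,0,0.0003,0.03],[0,0,0,-0.0009,0,0.0005,0.03],[0,0,0,-0.0013,0,0.0007,0.03],[0,0,0,-0.0013,0,0.0007,0.03],[0,0,0,-0.0013,0,0.0007,0.03]]])

```text
t: 17.73
eef_pos: [0.4638, 0.1352, 0.0614]
ee_rot: [-3.14, -1.084, -1.536]
force: [-2.2, 3.8, 5.6]
width: 0.0438
```

Run:
```python
from yel import *
did(0,0,0,-.0013,0,.0007);where()
```

```text
t 17.73 q [ 1.1   0.72 -0.46  0.45 -1.44 -1.38] meas-cmd [ 0.     -0.0003  0.0006] [0.05 0.07 0.  ] F [-2.2  3.8  5.6] w 0.0438
pot [4.622e-01 1.675e-01 1.000e-04] axis [-0.001  0.002  1.   ]
```

Contact (Fz +5.6 N). I'll release slowly, then back out along the fingers.

Emit:
move_arm(deltas=[[[0,0,0,0,0,0,0.044],[0,0,0,0,0,0,0.046],[0,0,0,0,0,0,0.05],[0,0,0,0,0,0,0.056],[0,0,0,0,0,0,0.065],[0,0,0,0,0,0,0.075],[0,0,0,0,0,0,0.08],[0,0,0,0,0,0,0.08],[0,0,0,0,0,0,0.08]]], force=10)

```text
t: 18.48
eef_pos: [0.4637, 0.1351, 0.0604]
ee_rot: [-3.141, -1.083, -1.536]
force: [-0.6, -0.0, -0.1]
width: 0.0792
```

```bash
python3 -c "
from cmd import *
where()"
```

```text
t 18.48 q [ 1.1   0.72 -0.46  0.45 -1.43 -1.38] meas-cmd [-0.     -0.0004 -0.0004] [ 0.01 -0.   -0.01] F [-0.6 -0.  -0.1] w 0.0792
pot [ 0.4621  0.1675 -0.0009] axis [-0.     0.001  1.   ]
```

Emit:
move_arm(deltas=[[[0,0,0,0,0,-0.01,0.08],[0,0,0,0,0,-0.025,0.08],[0,0,0,0,0,-0.045,0.08],[0,0,0,0,0,-0.065,0.08],[0,0,0,0,0,-0.085,0.08],[0,0,0,0,0,-0.105,0.08],[0,0,0,0,0,-0.12,0.08],[0,0,0,0.05,0,-0.13,0.08],[0,0,0,0.09,0,-0.15,0.08],[0,0,0,0.09,0,-0.15,0.08]]])

```text
t: 19.32
eef_pos: [0.4614, 0.2269, 0.215]
ee_rot: [-3.134, -1.079, -1.541]
force: [-0.6, 1.5, 0.3]
width: 0.0799
```

Run:
```python
from cmd import *
did(0,0,0,.09,0,-.15);where()
from station import viewer
import cv2
ims=[viewer.grab_frame(n)["frame"] for n in("side","top")]
a=cv2.resize(ims[0][130:330,270:440],(510,600));b=cv2.resize(ims[1][160:240,265:425],(290,145));b2=cv2.resize(ims[1][180:215,265:305],(290,254))
o=np.zeros((600,800,3),np.uint8);o[:,:510]=a;o[:145,510:]=b;o[150:404,510:]=b2
cv2.imwrite('pics/c17.png',o)
```

```text
t 19.32 q [ 1.16  0.61 -0.19  0.4  -1.79 -1.26] meas-cmd [0.0008 0.0011 0.0044] [ 0.16 -0.21  0.14] F [-0.6  1.5  0.3] w 0.0799
pot [0.4599 0.2595 0.1538] axis [-0.003 -0.003  1.   ]
```

View pics/c17.png

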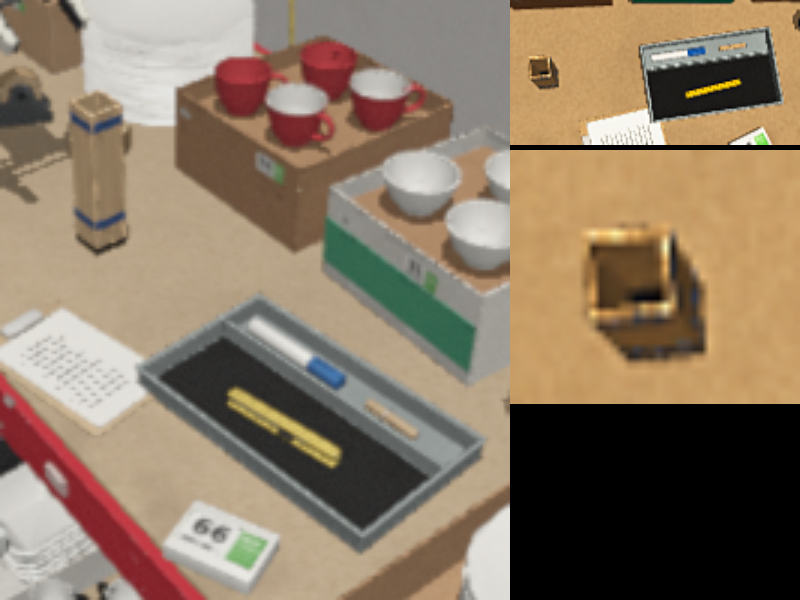

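The pot stands upright on its spot (rim at top-crop (585–672, 230–315), about where it was at the start). The cutter lies flat mid-bay, the bystanders are undisturbed and the gripper is clear, so I'm handing in.

```bash
python3 -c "
from station import arm
print(arm.job_done())"
```

```text
the job is handed in; nothing more can be done
None
```

The cutter is lying flat in the tray's wide bay, and the pot is standing upright, empty, where it stood. I handed the job in at about 19 s of the 72 s allowed.

**What I did:** I gripped the pot side-on, lifted it and tipped it over the tray to 38° past level. The mouth stayed 14–28 mm above the worktop while the cutter slid out. I then drew the pot back at the same low height, stood it back on its spot and let go.

**Last checks:**
- **Cutter:** it shows 131 mm long on the liner, from tray y ≈ +71 to −60 mm, which is its full length.
- **Pot:** it went back within about 1 mm of where it was gripped, by the arm's readings, and looks upright in both pictures.
- **Other things:** the tray's other contents and the pad look unmoved. The dispenser is only partly in the last picture, and the stapler, tape roll and mug aren't in it, so I did not check those at the end.
- **Forces:** the readings I took at rest stayed under 10 N, with about 7 N as the pot touched down.

**What disagreed or went over:**
- The fingertips looked about 25–35 mm short of where the reported tool point should be. I trusted the pictures and reached 20 mm deeper before gripping. The grip held without slipping.
- I viewed 14 pictures, against a budget of 10 plus one or two.

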